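Relay a forge hearth brick with an even joint

TASK

Turn the fan isolator fully off before anything else. Then stand the orange spacer against the end of the fixed red brick on the hearth and lay the new buff brick flat and in line with the fixed brick, its end close up against the spacer. Finally draw the spacer out without disturbing the brick, stand it upright back on its black mat, and leave the short grey end piece, the white tub and the old dark brick where they are.

Things in the scene. Friction and masses are not known exactly. Their poses are not given: they have to be found in the camera images.
- isolator (a joint): angle of the red bar handle of the fan isolator: 0 = off (bar level, across the sloping panel), 1.571 = on (bar up the slope). It has end stops at 0 and 1.571 and stays where it is left (friction torque about 0.12 N m). Seen facing the panel, the way to off is counter-clockwise; the value then falls
- isolator_grip (a point): on the turning axis of the red handle bar, half-way up the bar, 27 mm out from the face of the grey enclosure (150 x 130 mm face). Bar 76 mm long, 16 mm thick, standing 10 to 44 mm out from the face. Axes turn with the handle: y along the bar, x across its thickness, z out of the face; the face slopes so that z leans 35 degrees from vertical towards the robot. At joint value q the handle has turned by -q about z
- brick_mid (a point): centre of the new buff firebrick, 56 (x) x 140 (y) x 50 (z) mm, about 0.3 to 0.6 kg; y along its length, z out of its upper face. It starts on a blue rack whose deck slopes 30 degrees (upper edge away from the robot), its length level, resting against two low stops (20 mm high, each 50 mm long, inner ends 90 mm apart) below its lower long side; the middle of both long sides is free for fingers
- end_face (a point): fixed frame on the hearth: middle of the bottom edge of the fixed red brick's end face, at the level of the hearth floor (20 mm above the bench). y points into the fixed brick, along the row; the brick is to be laid on the -y side; x across the row, z up. The fixed brick is 56 mm wide (x), 75 mm long, 50 mm high, centred on x = 0. The hearth floor spans x -45 to +105 mm and y -245 to +85 mm; a steel kerb 30 mm high stands on it beyond x = +85 mm
- spacer_grip (a point): grip point of the orange spacer, on its handle, 80 mm above its underside. Spacer: a 12 mm thick upright plate, 56 mm wide (x), 50 mm high, with a 30 mm wide handle of the same thickness rising from its middle to 106 mm; y is across the 12 mm thickness, z up. About 0.22 kg; starts standing on the mat
- mat_mid (a point): centre of the top of the fixed black rubber mat, 110 x 110 x 4 mm, where the spacer belongs
- end_piece: short grey loose end piece, 56 (x) x 48 (y) x 50 mm high, standing on the hearth in line with the row, some 35 mm beyond the free end of the brick to be laid; origin at the centre of its underside; leave it alone
- tub: closed white tub, 70 mm diameter, 150 mm high, on the bench; origin at the centre of its underside; leave it alone
- old_brick: old dark brick, 110 (x) x 56 (y) x 50 mm high, on the bench; origin at the centre of its underside; leave it alone
Not all that is in view belongs to the job. Of the things that look like the part that bears spacer_grip, the middle-sized one is meant. Leave any brown look-alike of the part that bears mat_mid alone.

How it is judged:
By the outcome, as a careful person would: the job done as asked, in the order asked, and still so for the second after the job is handed in, with the robot touching nothing.
It also fails if it takes over 72 s, if anything falls off the work surface, if the arm or the gripper's body presses on something with over 40 N, if the wrist force passes 120 N, or if a joint passes its speed limit or range.

ROBOT

A 6-joint arm with a two-finger parallel gripper is mounted at the origin on the work surface. World frame = base frame: x ahead of the robot, y to its left, z up, the work surface at z = 0. Lengths are in m, angles in rad, forces in N, time in s.
With the tool pointing down it reaches from about 0.375 to 0.9 m from the base axis. Payload 3.1 kg.
Tool frame: the origin (TCP) lies midway between the tips of the shut fingers; the grasp point (between the pads) lies grip_point_offset behind it (grip_point_offset is the distance from the TCP to the grasp point, in m); y points along the fingers, z is the direction in which the jaws open and shut, and the axes are right-handed (so a half turn about y gives the same grasp; the last joint's range is limited). The gripper opens to 87 mm and grips with 3 to 60 N. Pads are 19 mm wide; open, the fingers measure 117 mm over their backs; the gripper's body (75 mm by 190 mm) begins 51 mm behind the grasp point.
Start: joints at [0.925, 0.527, 1.433, -0, 1.181, -0.178], TCP at [0.281, 0.558, 0.223] pointing down, gripper open.
Joint ranges: [-3.08, 3.08], [-0.75, 2.2], [0.22, 2.44], [-1.43, 4.57], [0, 2.65], [-2.85, 2.85]. Speed limits (rad/s): [2.79, 2.79, 3.14, 3.14, 3.14, 3.14].

INTERFACE

Orientations are given as a unit quaternion [x, y, z, w].
In Python, from rig import * gives the robot as it stands.
- The arm moves only by the tool jog_arm, never from a script. Its argument "increments" is a list that holds one entry, the list of rows, each a list of 7 numbers: the turn, a rotation vector about the world's x, y, z in degrees, then the shift along the world's x, y, z in m, then the closure, from -1 (fully open) to 1 (shut), so that 0 is half open. In form: [[[rx, ry, rz, x, y, z, jaw], ...]]. A call has 1 to 8 rows; each row is the pose to reach, as a shift and turn from the pose measured when the call began; what a row does not reach only later rows make up. A row lasts 1/10 s, in which the tool goes at most 50 mm and 8.59 degrees, less where a joint would pass 70% of its speed; a pose out of reach is approached as far as the arm can. A call with a gripper value outside its range is refused whole. The fingers move at their own pace and stop on an object; "squeeze" is the grip in N (left out, the last holds). Time passes only in rows, so rows that repeat a pose let the fingers close. It gives the time, the measured TCP pose, the force and the opening at its end, in the units of the state.
- get_obs(): the state, without advancing time (a new reading comes with each control period).
- camera(name): name is "scene" or "side" or "wrist"; returns the picture (400x640x3 uint8, red, green, blue); there is no depth.
- camera_info(name): a dict with "K" (3x3 intrinsics, pixels), "R" (3x3) and "t" (3): a world point X has camera coordinates R X + t. Camera axes: x right, y down, z forward; pixel columns grow to the right and rows downward; lengths in m; the calibration is good to about 2 mm. A picture is of the moment at which its call begins: read the wrist's pose just before it. camera_info takes no time and is no camera call; for the wrist camera it gives the pose at the moment of the call.
- hand_in(): hands the job in, once; it reports no verdict.
The state is a dict: "time": time; "q": joint angles; "joint_velocities": joint speeds; "joint_torque": joint torques, N m; "position": TCP position; "tool_rot": TCP orientation; "ft_force": force on the tool from outside, world axes, zero at the start; "moment": the same for the moment, N m; "grip_width": finger opening in m.
Only numpy, scipy, OpenCV 4.12 (cv2) and the standard library are available. Lean on these libraries where they do the work, as an engineer would, in place of code of your own. Each camera call takes 0.05 s, during which the arm holds its last target.

## Working session

There is one attempt and no reset: what is moved stays moved. The work goes in short steps, Python scripts to look and compute and a tool call to move; the robot and the scene stay as the last step left them, time stands still between calls to the robot, and variables do not carry over. Pictures are saved under pics/ and viewed, and the job is handed in when it is done.

Besides the shell and the picture viewer there is one more tool, called after ">>>" by a JSON object that holds its "name" and its "arguments", one argument or row to a line. jog_arm: Moves the arm, as the interface text tells. Its arguments: {"type":"object","properties":{"increments":{"type":"array","items":{"type":"array","items":{"type":"array","items":{"type":"number"}}}},"squeeze":{"type":"number"}},"required":["increments"]}

```bash
mkdir -p pics; ls; python3 - <<'E'
from rig import *
import cv2
o=get_obs(); print(o)
for n in ["scene","side","wrist"]:
    i=camera_info(n); print(n,i)
    cv2.imwrite(f"pics/{n}0.png",camera(n)[:,:,::-1])
try: print(grip_point_offset)
except Exception as e: print(e)
E
```

```text
pics
{'time': 0.0, 'q': array([ 9.25483755e-01,  5.28476915e-01,  1.43389637e+00, -5.04711811e-05,
        1.18138255e+00, -1.78513535e-01]), 'joint_velocities': array([ 1.05337975e-03,  9.47215500e-04,  1.74919447e-03,  9.00938778e-05,
       -6.12106302e-04,  1.26296965e-03]), 'joint_torque': array([ 3.82306353e-04, -4.40041637e+01, -1.76591045e+01,  6.34381687e-02,
        5.82315295e-02, -1.49504476e-04]), 'position': array([0.28081715, 0.55754408, 0.22156691]), 'tool_rot': array([ 0.68864272, -0.16382841,  0.16324626, -0.68722785]), 'ft_force': array([-0.77744354,  0.20284067,  0.37641556]), 'moment': array([ 0.01255839, -0.00853017,  0.01620802]), 'grip_width': 0.08719085835423498}
scene {'K': array([[374.22957776,   0.        , 320.87534736],
       [  0.        , 374.22957776, 194.92285896],
       [  0.        ,   0.        ,   1.        ]]), 'R': array([[ 0.70368863,  0.71043043, -0.01053162],
       [ 0.46642181, -0.47307569, -0.74742899],
       [-0.53597855,  0.52104511, -0.66425823]]), 't': array([-0.32363499, -0.13013743,  1.18548142])}
side {'K': array([[399.45191708,   0.        , 326.87898083],
       [  0.        , 399.45191708, 210.01357441],
       [  0.        ,   0.        ,   1.        ]]), 'R': array([[ 0.94077596, -0.33887399,  0.01024772],
       [-0.1624951 , -0.4772324 , -0.86362294],
       [ 0.2975499 ,  0.81081049, -0.50403413]]), 't': array([-0.44520182,  0.16943492,  0.98629448])}
wrist {'K': array([[292.65034473,   0.        , 322.41428286],
       [  0.        , 292.65034473, 200.03695934],
       [  0.        ,   0.        ,   1.        ]]), 'R': array([[ 0.45024772,  0.8929005 , -0.00238725],
       [ 0.85485178, -0.43028628,  0.28996923],
       [ 0.25788647, -0.13259873, -0.95703299]]), 't': array([-0.62342692, -0.03530638,  0.392513  ])}
0.0187
```

View pics/scene0.png

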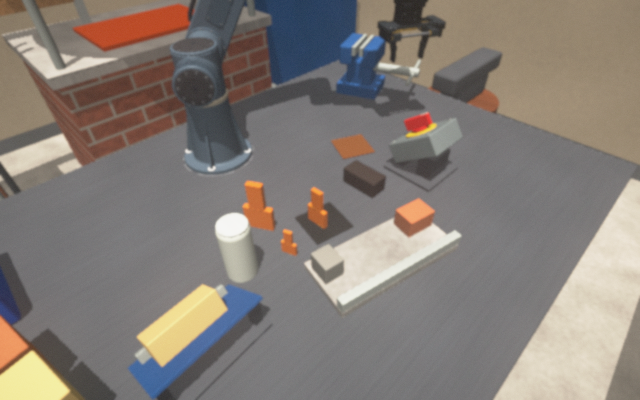

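View pics/side0.png

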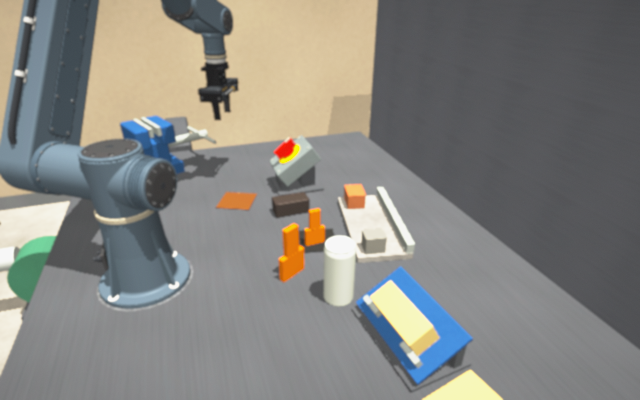

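View pics/wrist0.png

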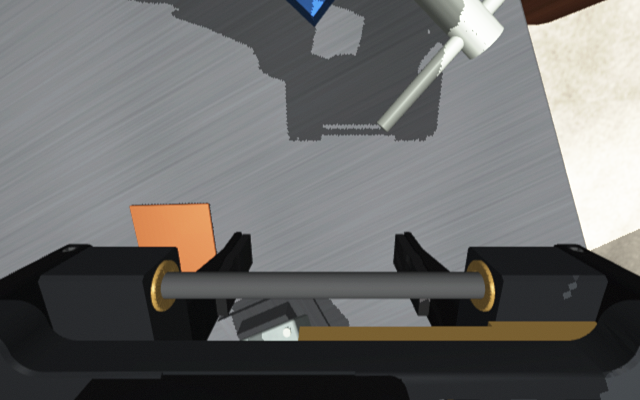

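```bash
cat > h.py <<'E'
import numpy as np, cv2
from scipy.optimize import least_squares
def crop(src,dst,x0,y0,w,h,s):
    im=cv2.imread(src)[y0:y0+h,x0:x0+w]
    im=cv2.resize(im,None,fx=s,fy=s,interpolation=cv2.INTER_CUBIC)
    st=10 if s>=4 else 20
    for x in range((x0//st+1)*st,x0+w,st):
        X=int((x-x0+.5)*s); cv2.line(im,(X,0),(X,6),(0,255,0),1); cv2.putText(im,str(x),(X-10,16),0,.35,(0,255,0),1)
    for y in range((y0//st+1)*st,y0+h,st):
        Y=int((y-y0+.5)*s); cv2.line(im,(0,Y),(6,Y),(0,255,0),1); cv2.putText(im,str(y),(8,Y+4),0,.35,(0,255,0),1)
    cv2.imwrite(dst,im)
def proj(ci,X):
    X=np.atleast_2d(X); c=X@np.array(ci['R']).T+ci['t']; p=c@np.array(ci['K']).T
    return p[:,:2]/p[:,2:]
def onplane(ci,uv,z):
    uv=np.atleast_2d(uv); d=np.c_[uv,np.ones(len(uv))]@np.linalg.inv(ci['K']).T@ci['R']
    o=-ci['R'].T@ci['t']; return o+d*((z-o[2])/d[:,2])[:,None]
E
python3 - <<'E'
from h import *
crop("pics/scene0.png","pics/s_a.png",220,100,250,200,3.2)
crop("pics/scene0.png","pics/s_iso.png",380,100,90,90,6)
crop("pics/side0.png","pics/d_a.png",255,125,170,150,4)
crop("pics/scene0.png","pics/s_rack.png",120,270,160,130,5)
E
```

```text
(no output)
```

View pics/s_a.png

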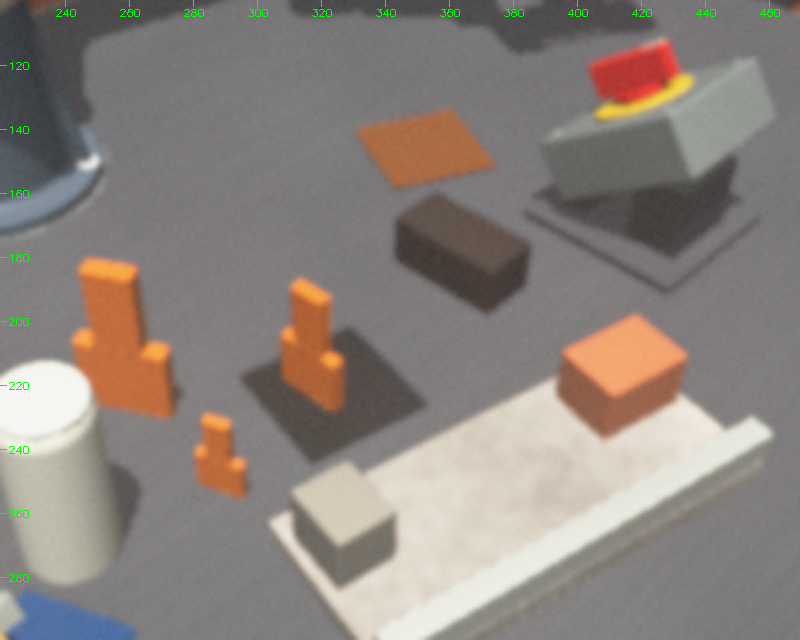

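View pics/s_iso.png

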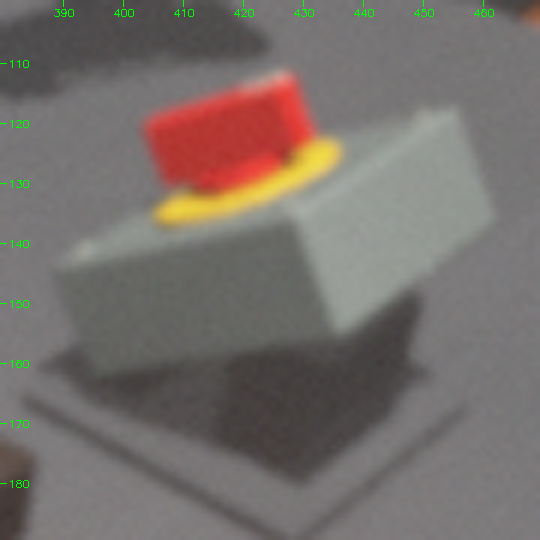

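View pics/d_a.png

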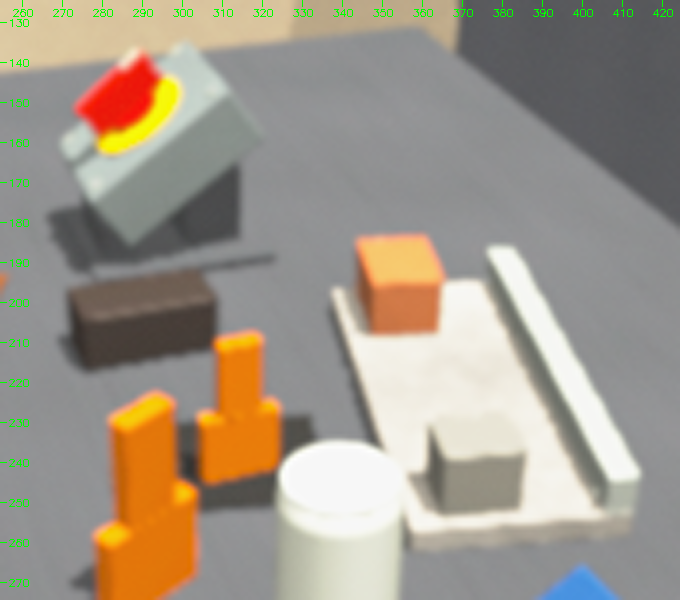

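View pics/s_rack.png

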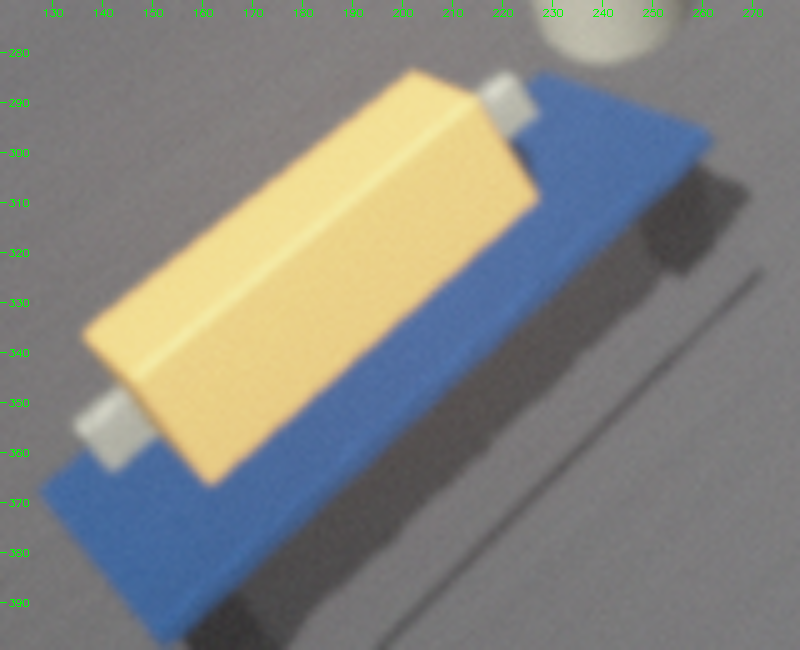

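```bash
cat > fit.py <<'E'
from h import *
from rig import *
S=camera_info("scene");D=camera_info("side")
def sc(x0,y0,s,pts): return np.array([[x0-.5+a/s,y0-.5+b/s] for a,b in pts])
def fit(local,views,x0,z=0):
    # local list of arrays per view, params x,y,yaw
    def W(p,L):
        c,s=np.cos(p[2]),np.sin(p[2]); L=np.array(L)
        return np.c_[p[0]+c*L[:,0]-s*L[:,1],p[1]+s*L[:,0]+c*L[:,1],L[:,2]]
    f=lambda p:np.concatenate([(proj(ci,W(p,L))-uv).ravel() for ci,L,uv in views])
    r=least_squares(f,x0,loss='soft_l1'); return r.x,f(r.x).reshape(-1,2).round(1)
E
python3 - <<'E'
from fit import *
print("cams",-S['R'].T@S['t'],-D['R'].T@D['t'])
L=[(-.028,0,.07),(.028,0,.07),(-.028,.075,.07),(.028,.075,.07)]
s=sc(220,100,3.2,[(562,352),(612,396),(637,315),(687,355),(605,438)])
d=sc(255,125,4,[(372,284),(444,282),(358,236),(430,236),(375,332),(438,333)])
x,r=fit(None,[(S,L+[(.028,0,.02)],s),(D,L+[(-.028,0,.02),(.028,0,.02)],d)],[.6,.1,0])
print("end_face",x,np.degrees(x[2]));print(r.tolist())
# spacer: x width
# mat corners scene z=.004
m=sc(220,100,3.2,[(240,376),(350,328),(426,404),(312,462)])
print("mat",onplane(S,m,.004))
m=onplane(S,m,.004); print(m.mean(0), np.linalg.norm(np.diff(m,axis=0),axis=1))
# iso
print("iso bar", onplane(S,sc(380,100,6,[(240,150),(290,205)]),.12), onplane(D,sc(255,125,4,[(125,95),(133,243)]),.12))
ob=onplane(S,sc(220,100,3.2,[(397,220),(436,195),(530,243),(490,275)]),.05);print("old",ob)
print("tub",onplane(S,sc(220,100,3.2,[(46,390)]),.15))
print("endp",onplane(S,sc(220,100,3.2,[(292,495),(347,463),(396,515),(340,545)]),.07))
for n in ["rack"]:
    print(onplane(S,sc(120,270,5,[(310,220)]),.1))
E
```

```text
cams [ 0.92382981 -0.449334    0.6867889 ] [ 0.15289569 -0.86970539  0.64801626]
end_face [ 0.61324159  0.11784892 -0.22831923] -13.08172812624763
[[-0.1, -1.1], [0.2, -0.5], [0.1, -0.8], [0.9, 0.1], [-0.7, 1.1], [0.5, -0.3], [0.4, -0.7], [0.2, 0.8], [-0.8, 0.0], [-0.9, 1.8], [0.9, 0.6]]
mat [[ 0.38534666 -0.02180907  0.004     ]
 [ 0.40856672  0.08119171  0.004     ]
 [ 0.51244329  0.06022804  0.004     ]
 [ 0.49166075 -0.04445053  0.004     ]]
[0.44950436 0.01879004 0.004     ] [0.10558567 0.10597083 0.10672168]
iso bar [[0.45188454 0.40916551 0.12      ]
 [0.49612558 0.38435437 0.12      ]] [[0.47379293 0.43698291 0.12      ]
 [0.40488046 0.1519372  0.12      ]]
old [[0.37560292 0.17309502 0.05      ]
 [0.37564745 0.22427286 0.05      ]
 [0.47762391 0.22857562 0.05      ]
 [0.48028954 0.17220046 0.05      ]]
tub [[ 0.42312443 -0.20713477  0.15      ]]
endp [[ 0.54449316 -0.1127662   0.07      ]
 [ 0.55085575 -0.06756577  0.07      ]
 [ 0.60428664 -0.0767342   0.07      ]
 [ 0.59536297 -0.11923413  0.07      ]]
[[ 0.49852387 -0.37963832  0.1       ]]
```

```bash
python3 - <<'E'
from rig import *
import numpy as np
from scipy.spatial.transform import Rotation as R
o=get_obs(); T=R.from_quat(o['tool_rot']).as_matrix(); W=camera_info("wrist")
np.set_printoptions(precision=4,suppress=True)
print(T); print(T.T@(-W['R'].T@W['t']-o['position'])); print(W['R']@T)
E
python3 -c "
from h import *
crop('pics/side0.png','pics/d_iso.png',260,125,80,70,8)"
```

```text
[[ 0.893  -0.001   0.45  ]
 [-0.45   -0.0014  0.893 ]
 [-0.0003 -1.     -0.0017]]
[-0.0798 -0.1627 -0.0003]
[[ 0.0002  0.0004  1.    ]
 [ 0.9569 -0.2903 -0.0001]
 [ 0.2903  0.9569 -0.0005]]
```

View pics/d_iso.png

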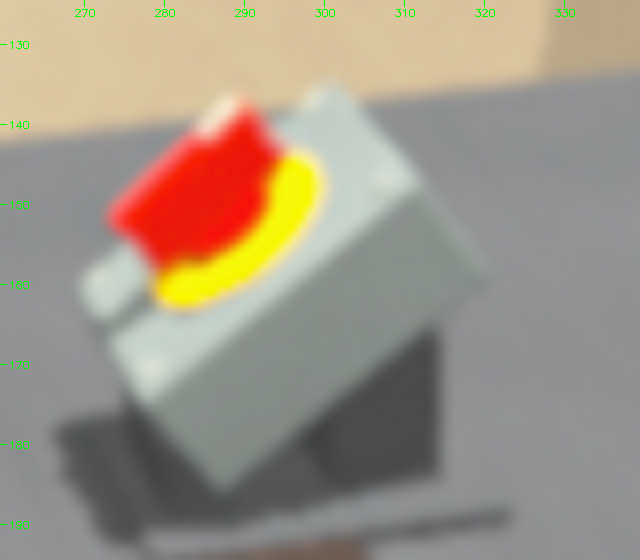

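```bash
cat > iso.py <<'E'
from fit import *
def frame(yaw):
    u=np.array([np.cos(yaw),np.sin(yaw),0]); z=np.sin(np.radians(35))*u+np.cos(np.radians(35))*np.array([0,0,1])
    ey=np.cos(np.radians(35))*-u+np.sin(np.radians(35))*np.array([0,0,1]) # up slope
    ex=np.cross(ey,z); return np.c_[ex,ey,z]
E
python3 - <<'E'
from iso import *
np.set_printoptions(precision=4,suppress=True)
def res(p,a,b):
    F=frame(p[3]);c=p[:3]
    W=lambda l:c+F@np.array(l)
    # viewed facing panel: ex right. near side (-y world) sign decided by sx
    def cor(sx,sy): return W((sx*a/2,sy*b/2,0))
    s=1
    A,B,C=cor(s,-1),cor(s,1),cor(-s,1)
    bl=p[4]; lo=W((np.sin(bl)*.038,-np.cos(bl)*.038,.044)); hi=W((-np.sin(bl)*.038,np.cos(bl)*.038,.044))
    Ps=np.array([A,B,C,lo,hi])
    us=np.array([(388.7,143.7),(427.8,133.7),(455.8,117.8),(404.2,119.8),(428.3,111.5)])
    ud=np.array([(278.4,175.1),(311.75,148.25),(300.75,134.75),(273,151.4),(289.75,137.4)])
    return np.concatenate([(proj(S,Ps)-us).ravel(),(proj(D,Ps)-ud).ravel()])
for a,b in [(.15,.13),(.13,.15)]:
    for y0 in [-2.4,3.1]:
        r=least_squares(res,[.46,.42,.12,y0,0],args=(a,b),loss='soft_l1'); print(a,r.x,np.degrees(r.x[3:]),r.cost); print(r.fun.reshape(-1,2).round(1).tolist()); print(frame(r.x[3]))
E
```

```text
0.15 [ 0.4741  0.3877  0.1198 -3.1697  0.1991] [-181.6112   11.4061] 10.96717839370271
[[-0.2, 0.5], [-3.7, 2.9], [0.3, -1.8], [0.7, -0.4], [0.3, 0.3], [1.1, -1.2], [-1.6, 1.0], [-2.1, -0.3], [0.8, 0.5], [0.1, -0.8]]
[[-0.0281  0.8188 -0.5733]
 [-0.9996 -0.023   0.0161]
 [-0.      0.5736  0.8192]]
0.15 [0.4741 0.3877 0.1198 3.1135 0.1991] [178.3888  11.4061] 10.967178393702543
[[-0.2, 0.5], [-3.7, 2.9], [0.3, -1.8], [0.7, -0.4], [0.3, 0.3], [1.1, -1.2], [-1.6, 1.0], [-2.1, -0.3], [0.8, 0.5], [0.1, -0.8]]
[[-0.0281  0.8188 -0.5733]
 [-0.9996 -0.023   0.0161]
 [ 0.      0.5736  0.8192]]
0.13 [ 0.4727  0.3867  0.1181 -3.1751  0.2034] [-181.9207   11.6555] 5.224888873223916
[[-1.1, -0.1], [0.7, 1.3], [0.7, -0.7], [0.0, 0.0], [-0.4, 0.8], [-2.3, 0.0], [-0.4, -1.3], [0.6, -0.6], [0.4, 1.1], [-0.2, -0.2]]
[[-0.0335  0.8187 -0.5733]
 [-0.9994 -0.0275  0.0192]
 [ 0.      0.5736  0.8192]]
0.13 [0.4727 0.3867 0.1181 3.1081 0.2034] [178.0793  11.6555] 5.224888873226128
[[-1.1, -0.1], [0.7, 1.3], [0.7, -0.7], [0.0, 0.0], [-0.4, 0.8], [-2.3, 0.0], [-0.4, -1.3], [0.6, -0.6], [0.4, 1.1], [-0.2, -0.2]]
[[-0.0335  0.8187 -0.5733]
 [-0.9994 -0.0275  0.0192]
 [ 0.      0.5736  0.8192]]
```

```bash
cat > goal.py <<'E'
from iso import *
from scipy.spatial.transform import Rotation as Rn
np.set_printoptions(precision=4,suppress=True)
def rel(pos,M,o=None):
    o=o or get_obs(); T=Rn.from_quat(o['tool_rot'])
    return np.degrees((Rn.from_matrix(M)*T.inv()).as_rotvec()).round(1), (np.array(pos)-o['position']).round(4)
def tool(y,z):
    y=np.array(y,float);y/=np.linalg.norm(y);z=np.array(z,float);z=z-y*(z@y);z/=np.linalg.norm(z)
    return np.c_[np.cross(y,z),y,z]
def wpic(name):
    W=camera_info("wrist"); im=camera("wrist"); cv2.imwrite(f"pics/{name}.png",im[:,:,::-1]); np.savez(f"pics/{name}.npz",**W); return W
E
python3 - <<'E'
from goal import *
F=frame(np.radians(178))
c=np.array([.473,.387,.118])
print(rel(c+F[:,2]*.12,tool(-F[:,2],-F[:,0])))
E
```

```text
(array([ -8.7, -34.2,  24. ]), array([ 0.1233, -0.1683, -0.0055]))
```

>>> {"name": "jog_arm", "arguments": {
  "increments": [
    [[-4, -17, 12, 0.04, -0.09, 0.03, -1], [-8.7, -34.2, 24, 0.123, -0.168, 0.0, -1], [-8.7, -34.2, 24, 0.123, -0.168, 0.0, -1], [-8.7, -34.2, 24, 0.123, -0.168, 0.0, -1], [-8.7, -34.2, 24, 0.123, -0.168, 0.0, -1], [-8.7, -34.2, 24, 0.123, -0.168, 0.0, -1], [-8.7, -34.2, 24, 0.123, -0.168, 0.0, -1]]
  ]
}}

```text
time: 0.85
position: [0.4029, 0.3884, 0.2208]
tool_rot: [0.679, 0.2, 0.224, -0.67]
ft_force: [0.6, -0.2, -0.2]
grip_width: 0.0874
```

```bash
python3 - <<'E'
from goal import *
o=get_obs();print(o['time'],o['position'],o['q'],o['ft_force'],np.abs(o['joint_velocities']).max());wpic("w1")
F=frame(np.radians(178));print(rel(np.array([.473,.387,.118])+F[:,2]*.12,tool(-F[:,2],-F[:,0])))
E
```

```text
0.85 [0.4029 0.3884 0.2208] [ 0.8014  0.3946  1.9036 -0.8709  0.5909 -0.0556] [ 0.6417 -0.1602 -0.1655] 0.054552797173584064
(array([ 0. , -0.1,  0. ]), array([ 0.0006, -0.0001, -0.0052]))
```

View pics/w1.png

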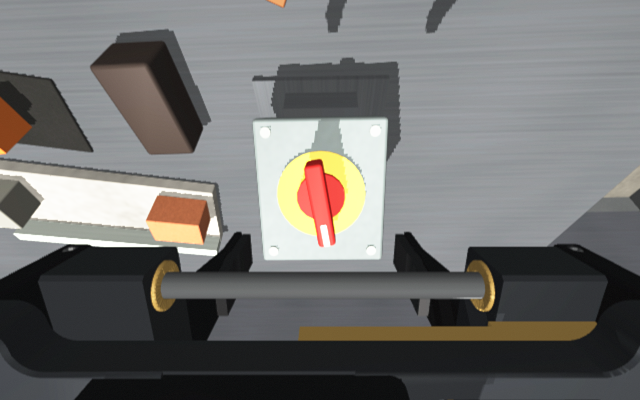

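```bash
python3 -c "
from h import *
crop('pics/w1.png','pics/w1c.png',240,100,160,170,3.5)"
```

```text
(no output)
```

View pics/w1c.png

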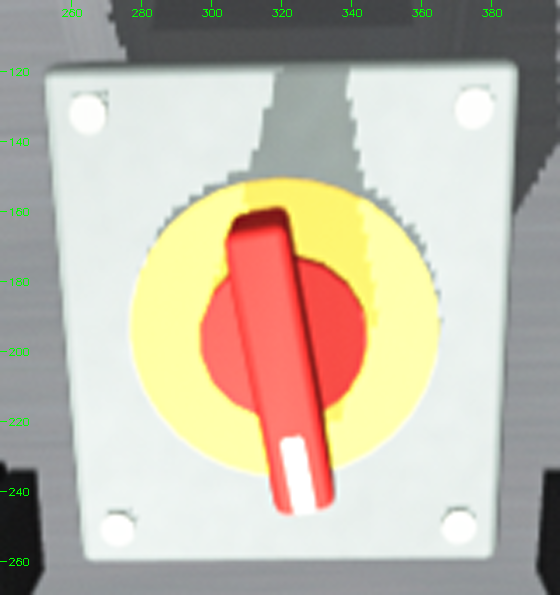

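```bash
cat >> goal.py <<'E'
def isofit(nm,corn,bar0,bar1,p0=[.473,.387,.118,3.1,.2]):
    W=dict(np.load(f"pics/{nm}.npz"))
    uv=np.array(list(corn)+[bar0,bar1])
    def res(p):
        F=frame(p[3]);c=p[:3];bl=p[4]
        L=np.array([(.065,-.075,0),(-.065,-.075,0),(.065,.075,0),(-.065,.075,0),(np.sin(bl)*.038,-np.cos(bl)*.038,.044),(-np.sin(bl)*.038,np.cos(bl)*.038,.044)])
        return (proj(W,c+L@F.T)-uv).ravel()
    r=least_squares(res,p0,loss='soft_l1');print(r.x,np.degrees(r.x[3:]),r.fun.reshape(-1,2).round(1).tolist());return r.x
E
python3 - <<'E'
from goal import *
q=sc(240,100,3.5,[(48,66),(516,64),(87,557),(493,557),(260,226),(303,509)])
x=isofit("w1",q[:4],q[4],q[5])
F=frame(x[3]);g=x[:3]+.027*F[:,2]
R=Rn.from_rotvec(F[:,2]*x[4])
M=tool(-F[:,2],-R.apply(F[:,0]))
# TCP = grip + offset along tool y
tcp=g-F[:,2]*.0187
print(g,tcp); print("pre",rel(tcp+.06*F[:,2],M),"go",rel(tcp,M)); print("z",F[:,2],"90-bl",np.degrees(np.pi/2-x[4]))
E
```

```text
[0.4789 0.3836 0.1149 3.1216 0.1309] [178.8534   7.4994] [[-0.3, 0.7], [0.7, -0.2], [-0.7, -0.2], [0.1, -0.7], [0.1, 0.5], [0.0, -0.2]]
[0.4634 0.3839 0.137 ] [0.4741 0.3837 0.1217]
pre (array([-4.2,  0.1,  7. ]), array([ 0.0361, -0.0051, -0.0507])) go (array([-4.2,  0.1,  7. ]), array([ 0.0705, -0.0058, -0.0998]))
z [-0.5735  0.0115  0.8192] 90-bl 82.50062434135829
```

>>> {"name": "jog_arm", "arguments": {
  "increments": [
    [[-4.2, 0.1, 7, 0.036, -0.005, -0.051, -1], [-4.2, 0.1, 7, 0.067, -0.0057, -0.095, -1], [-4.2, 0.1, 7, 0.067, -0.0057, -0.095, -1], [-4.2, 0.1, 7, 0.067, -0.0057, -0.095, -1], [-4.2, 0.1, 7, 0.067, -0.0057, -0.095, 1], [-4.2, 0.1, 7, 0.067, -0.0057, -0.095, 1], [-4.2, 0.1, 7, 0.067, -0.0057, -0.095, 1], [-4.2, 0.1, 7, 0.067, -0.0057, -0.095, 1]]
  ],
  "squeeze": 25
}}

```text
time: 1.7
position: [0.4704, 0.3844, 0.1278]
tool_rot: [0.689, 0.25, 0.175, -0.658]
ft_force: [0.5, 0.5, -0.3]
grip_width: 0.0632
```

```bash
python3 - <<'E'
from goal import *
o=get_obs();print(o);wpic("w2")
F=frame(3.1216); c=np.array([.4789,.3836,.1149])
for q in [30,60,80,82.5,85]:
    pass
M=tool(-F[:,2],-F[:,0]); 
for a in [30,60,90,92]:
    R=Rn.from_rotvec(F[:,2]*np.radians(a)).as_matrix()@M
    print(a,rel(c+.0145*F[:,2],R))
T=Rn.from_quat(o['tool_rot']).as_matrix(); print(T)
E
```

```text
{'time': 1.7, 'q': array([ 0.6898,  0.5983,  1.9021, -1.2129,  0.4093,  0.0954]), 'joint_velocities': array([-0.0025,  0.0088,  0.0017, -0.0044, -0.0025,  0.0004]), 'joint_torque': array([ -0.0342, -38.7781,  -9.4532,  -0.7948,   0.481 ,  -0.0291]), 'position': array([0.4704, 0.3844, 0.1278]), 'tool_rot': array([ 0.6885,  0.2497,  0.1751, -0.658 ]), 'ft_force': array([ 0.5497,  0.4739, -0.3333]), 'moment': array([ 0.0514,  0.3622, -0.0123]), 'grip_width': 0.06318383841520472}
30 (array([-13. ,   0.3,  18.4]), array([ 0.0001, -0.0005, -0.0008]))
60 (array([-30.2,   0.6,  43. ]), array([ 0.0001, -0.0005, -0.0008]))
90 (array([-47.4,   0.9,  67.6]), array([ 0.0001, -0.0005, -0.0008]))
92 (array([-48.6,   0.9,  69.2]), array([ 0.0001, -0.0005, -0.0008]))
[[ 0.814   0.5743 -0.0874]
 [ 0.1134 -0.0095  0.9935]
 [ 0.5697 -0.8186 -0.0728]]
```

View pics/w2.png

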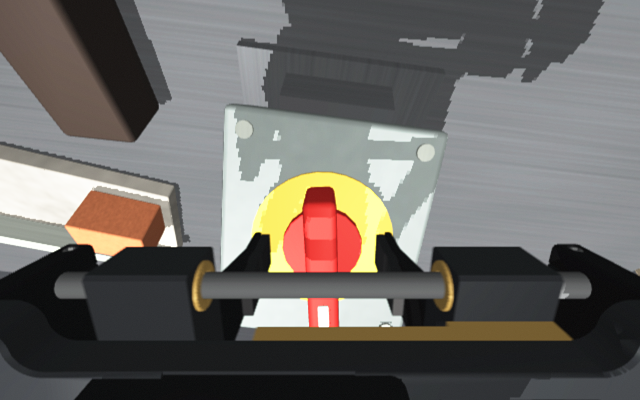

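>>> {"name": "jog_arm", "arguments": {
  "increments": [
    [[0, 0, 0, 0, 0, 0, 1], [0, 0, 0, 0, 0, 0, 1], [0, 0, 0, 0, 0, 0, 1], [0, 0, 0, 0, 0, 0, 1], [0, 0, 0, 0, 0, 0, 1], [0, 0, 0, 0, 0, 0, 1], [0, 0, 0, 0, 0, 0, 1], [0, 0, 0, 0, 0, 0, 1]]
  ]
}}

```text
time: 2.55
position: [0.4704, 0.3841, 0.1283]
tool_rot: [0.689, 0.25, 0.175, -0.658]
ft_force: [-3.8, -1.5, 5.3]
grip_width: 0.0467
```

>>> {"name": "jog_arm", "arguments": {
  "increments": [
    [[0, 0, 0, -0.0034, 0, 0.005, 1], [0, 0, 0, -0.0034, 0, 0.005, 1], [0, 0, 0, -0.0034, 0, 0.005, 1], [0, 0, 0, -0.0034, 0, 0.005, 1]]
  ]
}}

```text
time: 2.95
position: [0.4669, 0.3842, 0.1332]
tool_rot: [0.689, 0.25, 0.175, -0.658]
ft_force: [0.5, -0.3, -0.7]
grip_width: 0.0159
```

```bash
python3 - <<'E'
from goal import *
o=get_obs();print(o['ft_force'],o['moment'],o['grip_width'],o['position']);wpic("w3")
crop("pics/w3.png","pics/w3c.png",200,150,240,180,3.2)
E
```

```text
[ 0.4503 -0.319  -0.6591] [0.0271 0.389  0.1231] 0.01590153248364407 [0.4669 0.3842 0.1332]
```

View pics/w3c.png

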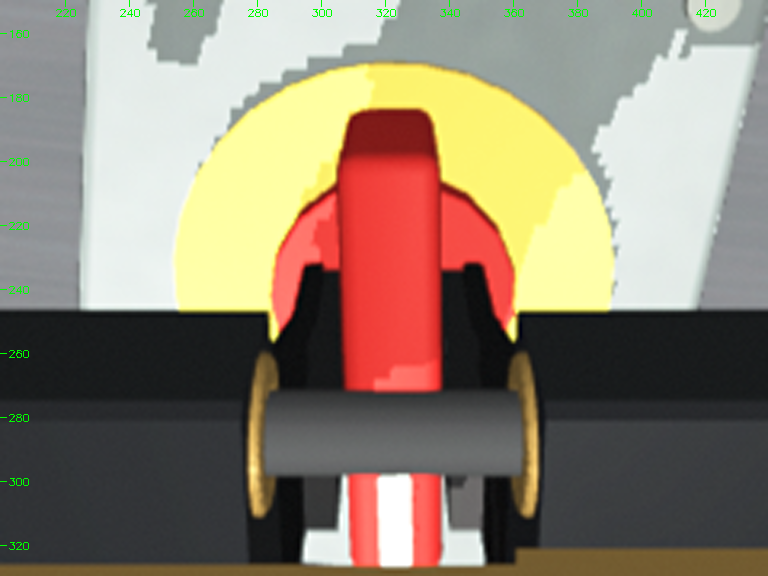

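>>> {"name": "jog_arm", "arguments": {
  "increments": [
    [[-4.59, 0.1, 6.55, 0, 0, 0, 1], [-9.2, 0.2, 13.1, 0, 0, 0, 1], [-13.8, 0.3, 19.7, 0, 0, 0, 1], [-18.3, 0.4, 26.2, 0, 0, 0, 1], [-22.9, 0.5, 32.8, 0, 0, 0, 1], [-27.5, 0.55, 39.3, 0, 0, 0, 1], [-32.1, 0.6, 45.9, 0, 0, 0, 1], [-36.7, 0.7, 52.4, 0, 0, 0, 1]]
  ]
}}

```text
time: 3.8
position: [0.4656, 0.386, 0.1323]
tool_rot: [0.674, 0.562, -0.219, -0.426]
ft_force: [-2.2, 4.7, -4.8]
grip_width: 0.0155
```

```bash
python3 - <<'E'
from goal import *
o=get_obs();print(o['ft_force'],o['moment'],o['grip_width'],o['position'],o['q'])
F=frame(3.1216); c=np.array([.4789,.3836,.1149])
M=tool(-F[:,2],-F[:,0]); 
for a in [90,92,93]:
    R=Rn.from_rotvec(F[:,2]*np.radians(a)).as_matrix()@M
    print(a,rel(c+.0215*F[:,2],R))
E
```

```text
[-2.2245  4.6899 -4.8038] [0.7732 1.0876 0.2668] 0.01549739121402129 [0.4656 0.386  0.1323] [ 0.6952  0.5867  1.905  -1.1858  0.4099 -1.0509]
90 (array([-10.8,  -0. ,  14.7]), array([ 0.0009, -0.0022,  0.0002]))
92 (array([-11.9,   0. ,  16.4]), array([ 0.0009, -0.0022,  0.0002]))
93 (array([-12.5,   0. ,  17.2]), array([ 0.0009, -0.0022,  0.0002]))
```

>>> {"name": "jog_arm", "arguments": {
  "increments": [
    [[-5, 0, 7, 0.0004, -0.001, 0, 1], [-9, 0, 12.5, 0.0009, -0.002, 0, 1], [-11.9, 0, 16.4, 0.0009, -0.002, 0, 1], [-12.2, 0, 16.8, 0.0009, -0.002, 0, 1], [-12.2, 0, 16.8, 0.0009, -0.002, 0, 1]]
  ]
}}

```text
time: 4.3
position: [0.465, 0.3859, 0.1318]
tool_rot: [0.625, 0.629, -0.336, -0.318]
ft_force: [-3.4, 4.5, -0.9]
grip_width: 0.0163
```

```bash
python3 - <<'E'
from goal import *
o=get_obs();print(o['ft_force'],o['moment'],o['grip_width'],o['position'],o['q'])
T=Rn.from_quat(o['tool_rot']).as_matrix();F=frame(3.1216)
print(F.T@T[:,0], F.T@T[:,2])
wpic("w4")
E
```

```text
[-3.3832  4.5271 -0.9101] [ 0.9519  1.105  -0.1165] 0.016273590482869527 [0.465  0.3859 0.1318] [ 0.697   0.5877  1.9055 -1.1889  0.4122 -1.4055]
[-0.9991 -0.0412  0.0052] [ 0.0412 -0.9991  0.0022]
```

View pics/w4.png

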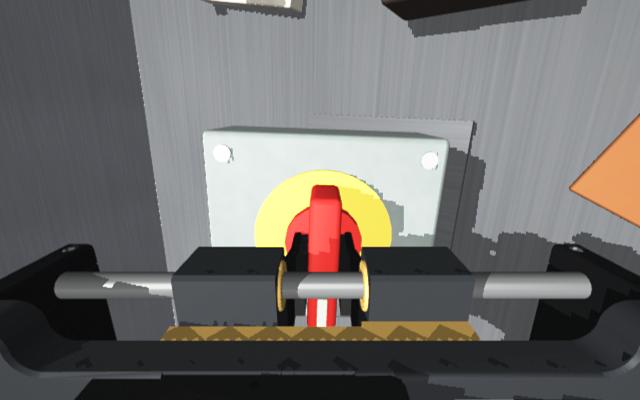

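>>> {"name": "jog_arm", "arguments": {
  "increments": [
    [[0, 0, 0, 0, 0, 0, -0.2], [0, 0, 0, 0, 0, 0, -0.2], [0, 0, 0, 0, 0, 0, -0.2], [0, 0, 0, -0.02, 0, 0.029, -0.2], [0, 0, 0, -0.05, 0, 0.072, -0.2], [0, 0, 0, -0.07, 0, 0.1, -0.2], [0, 0, 0, -0.07, 0, 0.1, -0.2], [0, 0, 0, -0.07, 0, 0.1, -0.2]]
  ]
}}

```text
time: 5.15
position: [0.3951, 0.3862, 0.2327]
tool_rot: [0.625, 0.63, -0.335, -0.318]
ft_force: [0.1, 0.5, 0.4]
grip_width: 0.0523
```

```bash
python3 - <<'E'
from goal import *
o=get_obs();print(o['ft_force'],o['moment'],o['grip_width'],o['position'],o['q'])
wpic("w5")
crop("pics/w5.png","pics/w5c.png",210,90,220,170,3.5)
E
```

```text
[0.1107 0.5027 0.4107] [ 0.0761  0.4509 -0.0071] 0.052313944113721145 [0.3951 0.3862 0.2327] [ 0.8029  0.3614  1.9161 -0.8473  0.5878 -1.7053]
```

View pics/w5c.png

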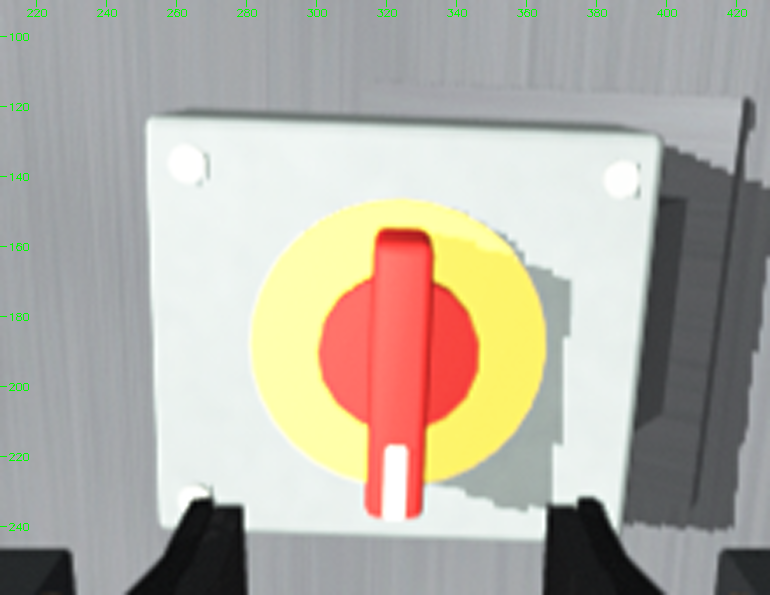

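```bash
python3 - <<'E'
from goal import *
q=sc(210,90,3.5,[(660,134),(622,542),(147,117),(160,527),(404,246),(394,516)])
isofit("w5",q[:4],q[4],q[5],[.479,.384,.115,3.12,1.5])
E
```

```text
[0.4772 0.384  0.1143 3.1314 1.5689] [179.4178  89.8933] [[0.7, 0.3], [-0.7, 0.1], [-0.1, 0.2], [0.4, 0.5], [-0.1, -0.9], [-0.2, -0.3]]
```

```bash
python3 - <<'E'
from goal import *
b=onplane(S,sc(220,100,3.2,[(283,380),(335,412),(344,405)]),.004);print(b)
b=onplane(D,sc(255,125,4,[(204,483),(280,472)]),.004);print(b)
b=onplane(S,sc(220,100,3.2,[(290,289),(327,305),(331,293),(297,279)]),.11);print(b)
F=frame(3.1216)
print(rel([.45,.02,.26],tool([0,0,-1],[0,1,0])))
print(rel([.45,.02,.26],tool([0,0,-1],[1,0,0])))
print(get_obs()['q'])
E
```

```text
[[ 0.4133 -0.0005  0.004 ]
 [ 0.4678  0.0039  0.004 ]
 [ 0.4675  0.0142  0.004 ]]
[[ 0.4111  0.0028  0.004 ]
 [ 0.4654 -0.0018  0.004 ]]
[[ 0.4275 -0.0019  0.11  ]
 [ 0.4595  0.0047  0.11  ]
 [ 0.4522  0.0161  0.11  ]
 [ 0.423   0.0096  0.11  ]]
(array([ 28. ,  26.8, -88.2]), array([ 0.0548, -0.3657,  0.0283]))
(array([-53.6,   1.2, 170.5]), array([ 0.0548, -0.3657,  0.0283]))
[ 0.8022  0.3633  1.9163 -0.8472  0.5878 -1.7053]
```

>>> {"name": "jog_arm", "arguments": {
  "increments": [
    [[2.3, 2.2, -7.4, 0, -0.02, 0.02, -0.2], [4.7, 4.5, -14.7, 0.01, -0.06, 0.03, -0.2], [7, 6.7, -22, 0.015, -0.1, 0.03, -0.2], [9.3, 8.9, -29.4, 0.02, -0.14, 0.03, -0.2], [11.7, 11.2, -36.8, 0.03, -0.18, 0.03, -0.2], [14, 13.4, -44.1, 0.035, -0.22, 0.03, -0.2], [16.3, 15.6, -51.4, 0.04, -0.26, 0.03, -0.2], [18.7, 17.9, -58.8, 0.045, -0.3, 0.03, -0.2]]
  ]
}}

```text
time: 6.0
position: [0.4402, 0.0834, 0.2603]
tool_rot: [0.736, 0.23, -0.124, -0.624]
ft_force: [0.0, 0.1, -0.6]
grip_width: 0.0521
```

```bash
python3 - <<'E'
from goal import *
print(rel([.45,.01,.25],tool([0,0,-1],[0,1,0])),get_obs()['q'])
E
```

```text
(array([  9.2,   8.7, -29.1]), array([ 0.0098, -0.0734, -0.0103])) [ 0.0194  0.1779  1.9155 -0.1553  0.871  -1.9709]
```

>>> {"name": "jog_arm", "arguments": {
  "increments": [
    [[2.7, 2.5, -8.3, 0.003, -0.03, 0, -0.2], [5.3, 5, -16.6, 0.006, -0.06, -0.01, -0.2], [7.9, 7.5, -25, 0.01, -0.0734, -0.01, -0.2], [9.2, 8.7, -29.1, 0.01, -0.0734, -0.01, -0.2], [9.2, 8.7, -29.1, 0.01, -0.0734, -0.01, -0.2]]
  ]
}}

```text
time: 6.5
position: [0.4512, 0.0076, 0.2486]
tool_rot: [-0.707, 0.003, -0.001, 0.707]
ft_force: [-0.0, -0.3, 0.2]
grip_width: 0.0526
```

```bash
python3 - <<'E'
from goal import *
print(get_obs()['position']);wpic("w6")
E
```

```text
[0.4512 0.0076 0.2486]
```

View pics/w6.png

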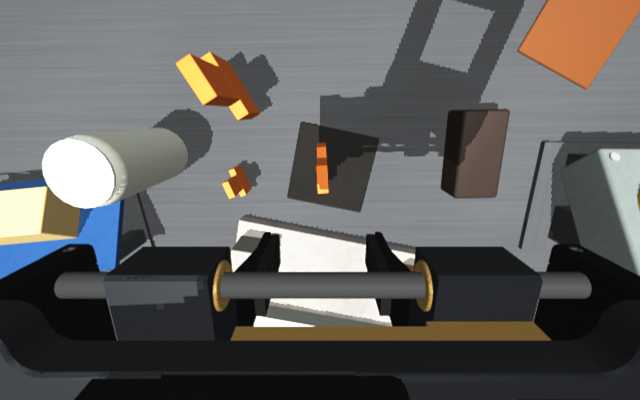

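```bash
python3 - <<'E'
from goal import *
crop("pics/w6.png","pics/w6c.png",280,115,110,105,6)
E
```

```text
(no output)
```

View pics/w6c.png

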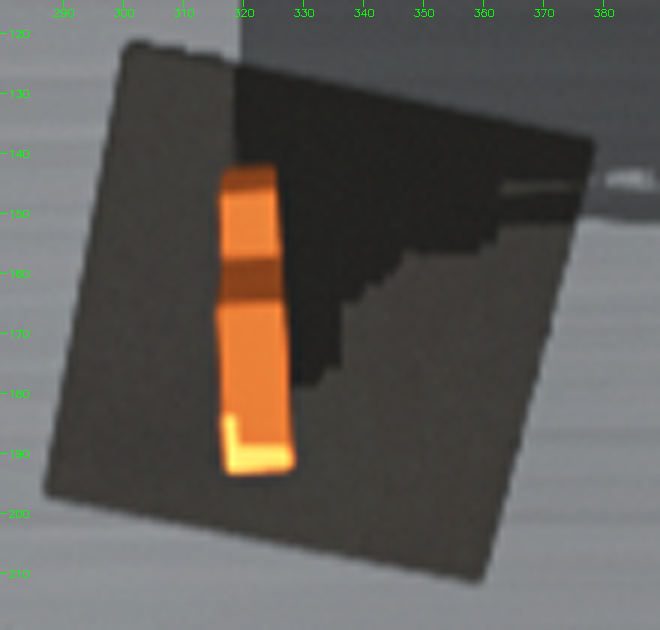

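```bash
python3 - <<'E'
from goal import *
W=dict(np.load("pics/w6.npz"))
q=sc(280,115,6,[(221,189),(277,187),(220,258),(281,257),(217,304),(286,300),(226,472),(294,468)])
y=.006
L=[(-.028,-y,.054),(-.028,y,.054),(-.015,-y,.054),(-.015,y,.054),(-.015,-y,.11),(-.015,y,.11),(.015,-y,.11),(.015,y,.11)]
x,r=fit(None,[(W,L,q)],[.44,.007,0]);print("spacer",x,np.degrees(x[2]),r.tolist())
m=sc(280,115,6,[(127,40),(594,142),(482,580),(45,493)]);m=onplane(W,m,.004);print("mat",m.mean(0),np.linalg.norm(np.diff(m,axis=0),axis=1)); d=m[2]-m[1];print(d,np.degrees(np.arctan2(d[1],d[0])))
d=m[1]-m[0];print(d,np.degrees(np.arctan2(d[1],d[0])))
a=x[2]; M=tool([0,0,-1],[-np.sin(a),np.cos(a),0])
print(rel([x[0],x[1],.084-.0187],M))
E
```

```text
spacer [0.439  0.0069 0.0453] 2.5934584191910437 [[-0.4, 0.5], [0.2, 0.4], [0.4, -0.2], [0.1, -0.6], [-0.1, 0.0], [-0.1, 0.1], [0.0, -0.2], [-0.1, -0.0]]
mat [0.4472 0.02   0.004 ] [0.1083 0.1076 0.1086]
[ 0.1053 -0.0222  0.    ] -11.923905032184921
[0.023  0.1058 0.    ] 77.72444029094477
(array([-0. , -0.2,  2.7]), array([-0.0113, -0.0017, -0.1834]))
```

>>> {"name": "jog_arm", "arguments": {
  "increments": [
    [[0, 0, 2.7, -0.011, -0.0017, -0.05, -0.2], [0, 0, 2.7, -0.0113, -0.0017, -0.1, -0.2], [0, 0, 2.7, -0.0113, -0.0017, -0.15, -0.2], [0, 0, 2.7, -0.0113, -0.0017, -0.179, 0], [0, 0, 2.7, -0.0113, -0.0017, -0.179, 0.5], [0, 0, 2.7, -0.0113, -0.0017, -0.179, 1], [0, 0, 2.7, -0.0113, -0.0017, -0.179, 1], [0, 0, 2.7, -0.0113, -0.0017, -0.179, 1]]
  ],
  "squeeze": 25
}}

```text
time: 7.35
position: [0.4404, 0.0067, 0.0715]
tool_rot: [0.707, 0.017, -0.016, -0.707]
ft_force: [-0.6, 0.5, -0.7]
grip_width: 0.0199
```

```bash
python3 - <<'E'
from goal import *
o=get_obs();print(o['position'],o['ft_force'],o['grip_width']);wpic("w7")
E
```

```text
[0.4404 0.0067 0.0715] [-0.5759  0.5442 -0.7143] 0.019860457046247795
```

View pics/w7.png

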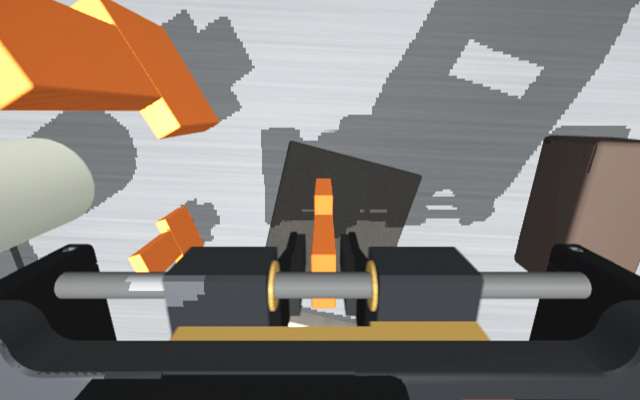

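>>> {"name": "jog_arm", "arguments": {
  "increments": [
    [[0, 0, 0, 0, 0, 0, 1], [0, 0, 0, 0, 0, 0, 1], [0, 0, 0, 0, 0, 0, 1], [0, 0, 0, 0, 0, 0, 1]]
  ]
}}

```text
time: 7.8
position: [0.4404, 0.0066, 0.0719]
tool_rot: [0.707, 0.017, -0.016, -0.707]
ft_force: [-0.9, -0.2, 5.0]
grip_width: 0.0117
```

```bash
python3 - <<'E'
from goal import *
o=get_obs();print(o['position'],o['ft_force'],o['grip_width'],o['tool_rot'])
T=Rn.from_quat(o['tool_rot']).as_matrix();print(T)
E
```

```text
[0.4404 0.0066 0.0719] [-0.913  -0.1587  5.0415] 0.011688527333668361 [ 0.7073  0.0166 -0.0159 -0.7065]
[[ 0.9989  0.001  -0.046 ]
 [ 0.046  -0.0011  0.9989]
 [ 0.001  -1.     -0.0011]]
```

>>> {"name": "jog_arm", "arguments": {
  "increments": [
    [[0, 0, 0, 0, 0, 0.03, 1], [0, 0, 0, 0, 0, 0.08, 1], [0, 0, -5, 0.03, 0.015, 0.12, 1], [0, 0, -10, 0.07, 0.035, 0.15, 1], [0, 0, -15.7, 0.11, 0.06, 0.17, 1], [0, 0, -15.7, 0.15, 0.085, 0.19, 1], [0, 0, -15.7, 0.19, 0.1, 0.2, 1], [0, 0, -15.7, 0.2, 0.105, 0.2, 1]]
  ]
}}

```text
time: 8.6
position: [0.6457, 0.1136, 0.2736]
tool_rot: [-0.702, 0.077, -0.083, 0.703]
ft_force: [-0.1, -0.7, -2.5]
grip_width: 0.0116
```

```bash
python3 - <<'E'
from goal import *
o=get_obs();print(o['position'],o['ft_force'],o['grip_width'],np.abs(o['joint_velocities']).max());wpic("w8")
E
```

```text
[0.6457 0.1136 0.2736] [-0.088  -0.7178 -2.493 ] 0.011603516842719956 0.22101722844456703
```

View pics/w8.png

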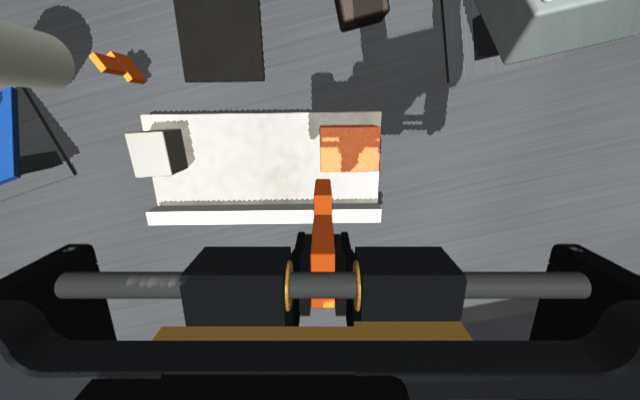

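```bash
python3 - <<'E'
from goal import *
crop("pics/w8.png","pics/w8a.png",300,105,100,125,6)
crop("pics/w8.png","pics/w8b.png",120,105,100,125,6)
crop("pics/w8.png","pics/w8s.png",290,170,70,150,5)
E
```

```text
(no output)
```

View pics/w8a.png

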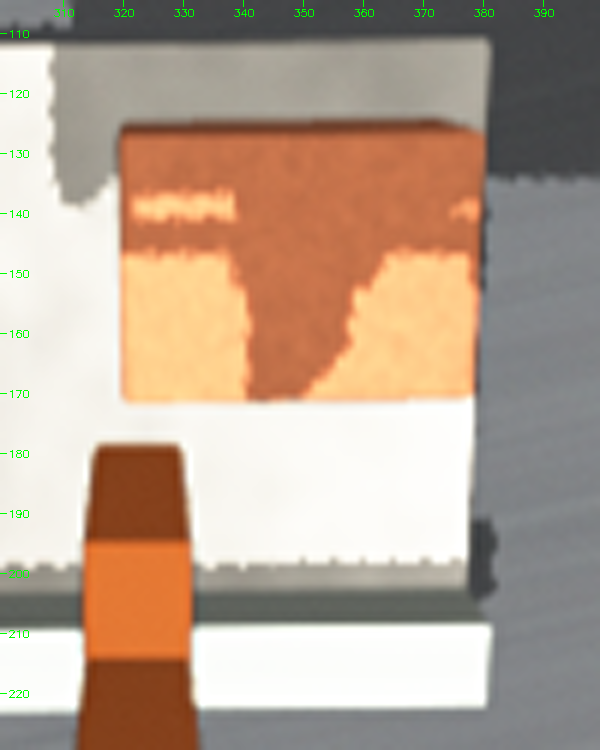

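View pics/w8b.png

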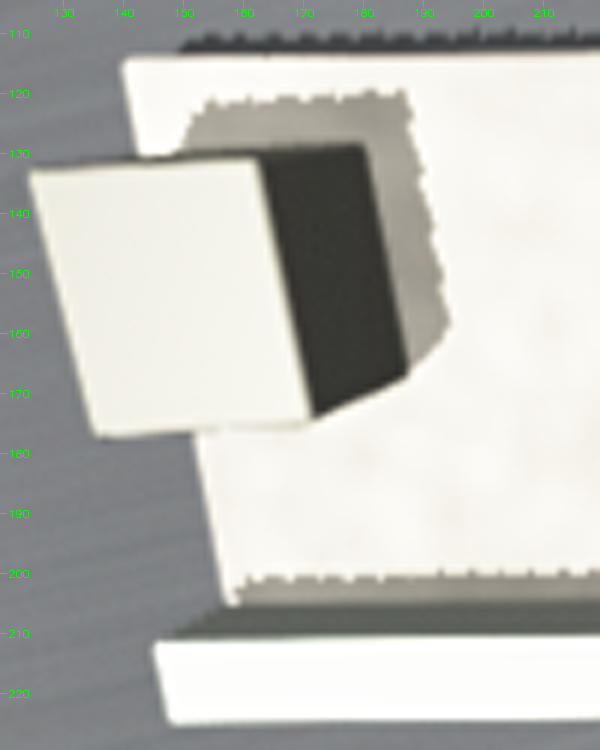

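View pics/w8s.png

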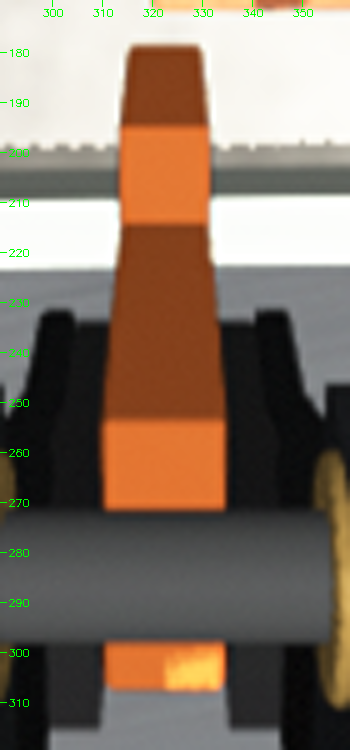

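```bash
python3 - <<'E'
from goal import *
W=dict(np.load("pics/w8.npz"))
qa=sc(300,105,6,[(121,134),(484,133),(124,401),(474,400),(490,39)]); qb=sc(120,105,6,[(124,59)])
L=[(-.028,0,.07),(-.028,.075,.07),(.028,0,.07),(.028,.075,.07),(-.045,.085,.02),(-.045,-.245,.02)]
x,r=fit(None,[(W,L,np.r_[qa,qb])],[.613,.118,-.23]);print("end_face",x,np.degrees(x[2]),r.tolist())
e=sc(120,105,6,[(30,172),(256,158),(314,420),(97,437)]);e=onplane(W,e,.07)
c,s=np.cos(x[2]),np.sin(x[2]); Ri=np.array([[c,s],[-s,c]]);print("endpiece in row frame",(e[:,:2]-x[:2])@Ri.T)
o=get_obs();T=Rn.from_quat(o['tool_rot']).as_matrix();p=o['position']
print("tool now",p,np.degrees(np.arctan2(T[1,0],T[0,0])),T[2])
# spacer: pose in world at w8 (tool pose approx now)
q=sc(290,170,5,[(128,47),(200,47),(120,125),(208,125),(121,225),(209,225),(102,420),(226,420),(103,690),(224,690)])
y=.006;L=np.array([(-.028,-y,0),(-.028,y,0),(-.028,-y,.05),(-.028,y,.05),(-.015,-y,.05),(-.015,y,.05),(-.015,-y,.106),(-.015,y,.106),(.015,-y,.106),(.015,y,.106)])
f=lambda v:(proj(W,v[:3]+L@Rn.from_rotvec(v[3:]).as_matrix().T)-q).ravel()
r=least_squares(f,[.645,.11,.205,0,0,-.23],loss='soft_l1');print("spacer",r.x,np.degrees(r.x[3:]),r.fun.reshape(-1,2).round(1).tolist())
print("in tool",T.T@(r.x[:3]-p))
E
```

```text
end_face [ 0.6137  0.1171 -0.2132] -12.21490852201124 [[-0.6, 0.0], [0.7, -0.7], [-0.3, 0.9], [0.4, 0.2], [0.6, -0.1], [-0.8, -0.0]]
endpiece in row frame [[-0.0237 -0.2376]
 [-0.0259 -0.1912]
 [ 0.0284 -0.1885]
 [ 0.0315 -0.2352]]
tool now [0.645  0.1137 0.2721] -12.970365014965552 [ 0.0063 -1.      0.0013]
spacer [ 0.6465  0.1131  0.2052 -0.0006 -0.0163 -0.2276] [ -0.0365  -0.9342 -13.0409] [[-0.2, -0.2], [0.3, -0.2], [-0.5, 0.7], [0.6, 0.7], [-0.5, -0.2], [0.2, -0.2], [-0.3, -0.2], [0.3, -0.2], [0.2, 0.0], [-0.1, 0.0]]
in tool [ 0.0012  0.0669 -0.0004]
```

>>> {"name": "jog_arm", "arguments": {
  "increments": [
    [[0, 0, 0.6, -0.034, -0.006, 0, 1], [0, 0, 0.6, -0.0343, -0.0059, -0.05, 1], [0, 0, 0.6, -0.0343, -0.0059, -0.1, 1], [0, 0, 0.6, -0.0343, -0.0059, -0.14, 1], [0, 0, 0.6, -0.0343, -0.0059, -0.165, 1], [0, 0, 0.6, -0.0343, -0.0059, -0.174, 1], [0, 0, 0.6, -0.0343, -0.0059, -0.174, 1]]
  ]
}}

```text
time: 9.35
position: [0.6088, 0.1075, 0.0963]
tool_rot: [-0.703, 0.076, -0.077, 0.703]
ft_force: [0.0, 0.1, -2.1]
grip_width: 0.0118
```

```bash
python3 - <<'E'
from goal import *
o=get_obs();print(o['position'],o['ft_force'],o['grip_width'],np.abs(o['joint_velocities']).max());wpic("w9")
for n in ["scene","side"]: cv2.imwrite(f"pics/{n}9.png",camera(n)[:,:,::-1])
crop("pics/scene9.png","pics/scene9c.png",360,150,100,100,5)
crop("pics/side9.png","pics/side9c.png",310,150,100,100,5)
cv2.imwrite("pics/c9.png",np.hstack([cv2.imread("pics/scene9c.png")[:,:400],cv2.imread("pics/side9c.png")[:,:400]]))
E
```

```text
[0.6088 0.1075 0.0963] [ 0.0154  0.1311 -2.1132] 0.011780993322902862 0.04391920817643022
```

View pics/w9.png

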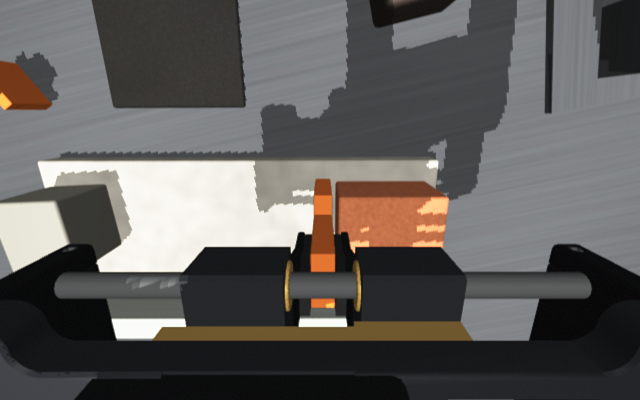

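View pics/c9.png

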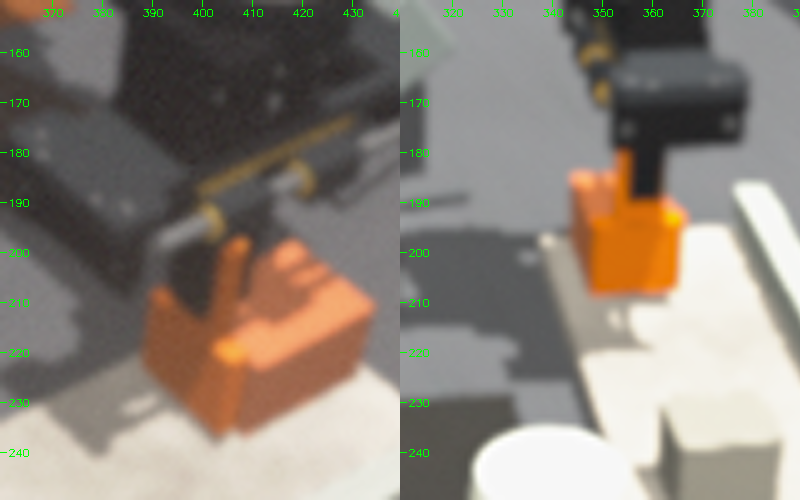

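>>> {"name": "jog_arm", "arguments": {
  "increments": [
    [[0, 0, 0, 0.0019, 0, -0.004, 1], [0, 0, 0, 0.0019, 0, -0.0075, 1], [0, 0, 0, 0.0021, 0.001, -0.0078, 1], [0, 0, 0, 0.0023, 0.002, -0.0078, 1], [0, 0, 0, 0.0023, 0.002, -0.0078, 1]]
  ]
}}

```text
time: 10.0
position: [0.6142, 0.1099, 0.092]
tool_rot: [-0.703, 0.073, -0.079, 0.703]
ft_force: [0.1, 0.9, -2.3]
grip_width: 0.0117
```

```bash
python3 - <<'E'
from goal import *
o=get_obs();print(o['position'],o['ft_force'],o['joint_velocities'],o['q'],o['tool_rot']);wpic("w10")
o=get_obs();print(o['position'],o['ft_force'],o['joint_velocities']); T=Rn.from_quat(o['tool_rot']).as_matrix();print(np.degrees(np.arctan2(T[1,0],T[0,0])),T[2])
crop("pics/w10.png","pics/w10c.png",280,140,180,120,4)
E
```

```text
[0.6142 0.1099 0.092 ] [ 0.11    0.9123 -2.3088] [-0.0021  0.0005  0.0013 -0.0022 -0.0003 -0.0028] [-0.0017  0.6871  1.5479 -0.0001  0.897  -1.3568] [-0.7027  0.0727 -0.0795  0.7033]
[0.6142 0.1099 0.092 ] [ 1.0327  0.1293 -3.7097] [-0.0009 -0.0007  0.0003 -0.0001  0.001   0.0006]
-12.359861425765587 [ 0.0093 -1.      0.0019]
```

View pics/w10c.png

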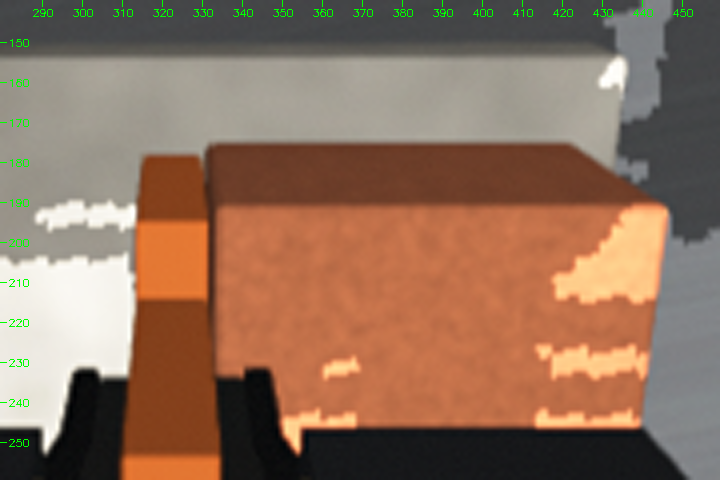

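```bash
cat >> goal.py <<'E'
YB=.006
def spfit(W,q,L,v0):
    L=np.array(L); 
    def P(v): return v[:3]+L@Rn.from_euler('z',v[3]).as_matrix().T
    f=lambda v:(proj(W,P(v))-q).ravel()
    r=least_squares(f,v0,loss='soft_l1'); return r.x,r.fun.reshape(-1,2).round(1).tolist()
E
python3 - <<'E'
from goal import *
W=dict(np.load("pics/w10.npz"))
b=sc(280,140,4,[(217,205),(668,205),(208,147),(570,145)])
x,r=spfit(W,b,[(-.028,0,.07),(-.028,.075,.07),(-.028,0,.02),(-.028,.075,.02)],[.6137,.117,0,-.215]);print("E",x,np.degrees(x[3]),r)
y=.006
s=sc(280,140,4,[(137,220),(208,220),(135,300),(209,300),(143,155),(202,155),(121,455),(220,455)])
v,r=spfit(W,s,[(-.028,-y,.05),(-.028,y,.05),(-.015,-y,.05),(-.015,y,.05),(-.028,-y,0),(-.028,y,0),(-.015,-y,.106),(-.015,y,.106)],[.614,.11,.022,-.215]);print("S",v,np.degrees(v[3]),r)
c,s_=np.cos(x[3]),np.sin(x[3]);d=v[:2]-x[:2];print("S in row",c*d[0]+s_*d[1],-s_*d[0]+c*d[1],v[2]-x[2])
E
```

```text
E [ 0.6153  0.1172 -0.0038 -0.2143] -12.28024853369232 [[0.1, 0.8], [-0.1, 0.5], [0.0, -1.1], [-0.1, -0.8]]
S [ 0.6152  0.109   0.0195 -0.2309] -13.227200862172868 [[-0.3, 0.6], [0.2, 0.9], [0.1, -0.8], [-0.5, -0.5], [-0.1, -0.4], [-0.2, -0.2], [0.4, -0.1], [0.2, 0.3]]
S in row 0.0016144349003203097 -0.008009631581114092 0.023288620079916326
```

>>> {"name": "jog_arm", "arguments": {
  "increments": [
    [[0, 0, 0, -0.0015, 0.0003, -0.002, 1], [0, 0, 0, -0.0015, 0.0003, -0.0038, 1], [0, 0, 0, -0.0015, 0.0003, -0.0038, 1], [0, 0, 0, -0.0012, 0.0017, -0.0038, 1], [0, 0, 0, -0.001, 0.003, -0.0038, 1], [0, 0, 0, -0.001, 0.003, -0.0038, 1]]
  ]
}}

```text
time: 10.65
position: [0.6128, 0.1113, 0.0882]
tool_rot: [0.704, -0.073, 0.079, -0.702]
ft_force: [-0.1, -4.9, -0.2]
grip_width: 0.0122
```

```bash
python3 - <<'E'
from goal import *
wpic("w11");o=get_obs();print(o['position'],o['ft_force'],o['moment'])
crop("pics/w11.png","pics/w11c.png",280,140,180,120,4)
E
```

```text
[0.6128 0.1113 0.0882] [-1.9462 -4.7913 -0.5046] [-1.0388  0.2689  0.0178]
```

View pics/w11c.png

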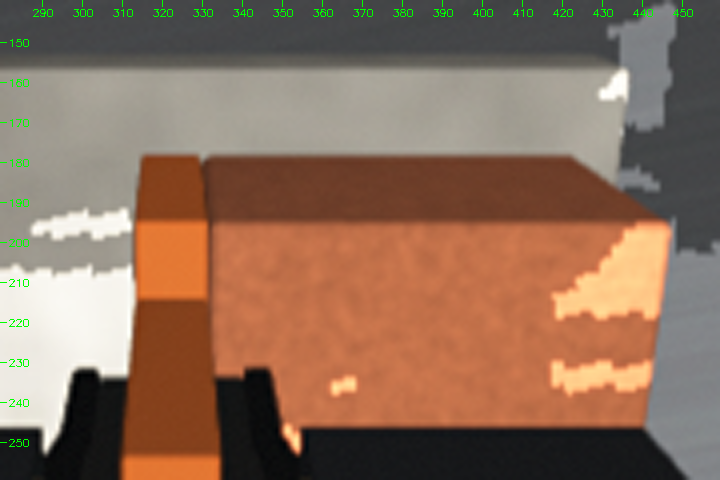

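>>> {"name": "jog_arm", "arguments": {
  "increments": [
    [[0, 0, 0, 0, 0, -0.0005, 0.6], [0, 0, 0, 0, -0.0003, -0.0005, 0.3], [0, 0, 0, 0, -0.0003, -0.0005, 0.3], [0, 0, 0, 0, -0.0003, 0, 0.3], [0, 0, 0, 0, 0, 0.02, 0.3], [0, 0, 0, 0, 0, 0.06, 0.3], [0, 0, 0, 0, 0, 0.11, -0.5], [0, 0, 0, -0.02, -0.03, 0.15, -1]]
  ]
}}

```text
time: 11.5
position: [0.5972, 0.0856, 0.2385]
tool_rot: [0.703, -0.069, 0.08, -0.703]
ft_force: [0.6, -0.6, -0.6]
grip_width: 0.0393
```

```bash
python3 - <<'E'
from goal import *
o=get_obs();print(o['position'],o['q'],o['ft_force'])
wpic("w12")
b=sc(120,270,5,[(83,335),(412,68),(540,200),(210,487),(137,378),(475,93)])
for z in (.08,.1,.13): print(z,onplane(S,b,z).round(3).tolist())
d=onplane(S,b,.1);print(np.degrees(np.arctan2(*(d[1]-d[0])[[1,0]])),np.degrees(np.arctan2(*(d[2]-d[3])[[1,0]])))
E
```

```text
[0.5972 0.0856 0.2385] [-0.0422  0.4743  1.483  -0.0012  1.1689 -1.4014] [ 0.5696 -0.6426 -0.5946]
0.08 [[0.468, -0.455, 0.08], [0.453, -0.316, 0.08], [0.536, -0.314, 0.08], [0.548, -0.449, 0.08], [0.496, -0.449, 0.08], [0.48, -0.305, 0.08]]
0.1 [[0.483, -0.455, 0.1], [0.468, -0.321, 0.1], [0.549, -0.318, 0.1], [0.56, -0.449, 0.1], [0.51, -0.449, 0.1], [0.495, -0.31, 0.1]]
0.13 [[0.506, -0.454, 0.13], [0.492, -0.327, 0.13], [0.568, -0.325, 0.13], [0.579, -0.449, 0.13], [0.532, -0.449, 0.13], [0.517, -0.317, 0.13]]
96.40604651390703 94.98954858084194
```

View pics/w12.png

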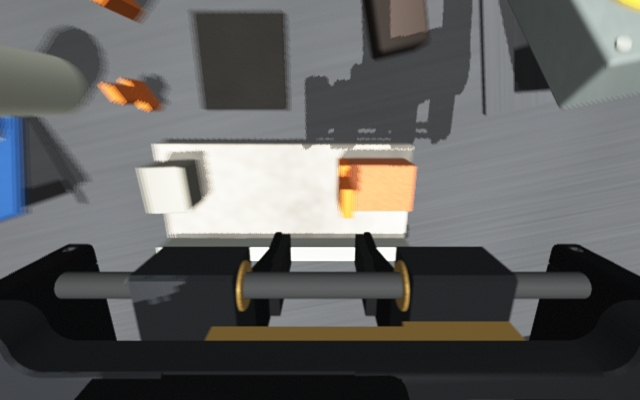

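```bash
python3 - <<'E'
from goal import *
crop("pics/side0.png","pics/d_rack.png",350,260,125,125,5)
E
```

```text
(no output)
```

View pics/d_rack.png

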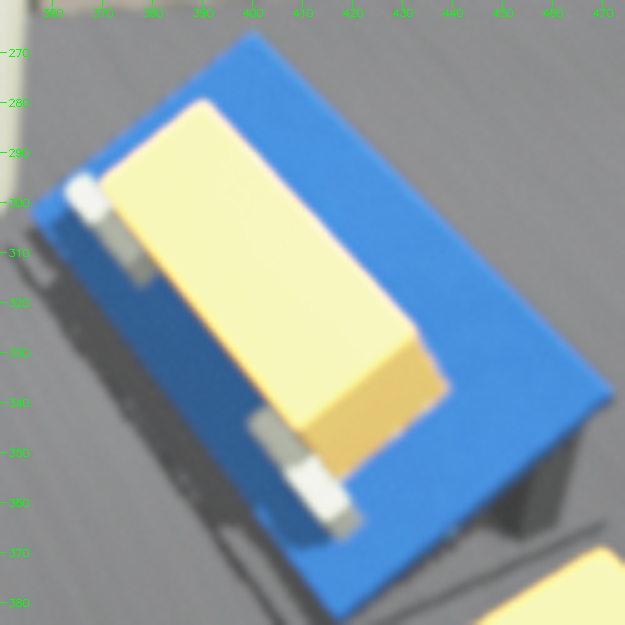

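```bash
cat >> goal.py <<'E'
def bframe(yaw): return Rn.from_euler('z',yaw).as_matrix()@Rn.from_euler('y',-np.radians(30)).as_matrix()
def bfit(views,v0):
    def f(v):
        B=bframe(v[3]); return np.concatenate([(proj(ci,v[:3]+(np.array(L)*[.028,.07,.025])@B.T)-uv).ravel() for ci,L,uv in views])
    r=least_squares(f,v0,loss='soft_l1'); return r.x,r.fun.reshape(-1,2).round(1).tolist()
E
python3 - <<'E'
from goal import *
s=sc(120,270,5,[(83,335),(412,68),(475,93),(137,378),(540,200),(210,487)])
Ls=[(-1,-1,1),(-1,1,1),(1,1,1),(1,-1,1),(1,1,-1),(1,-1,-1)]
d=sc(350,260,5,[(98,182),(205,98),(417,328),(303,432),(450,388),(340,485)])
Ld=[(-1,1,1),(1,1,1),(1,-1,1),(-1,-1,1),(1,-1,-1),(-1,-1,-1)]
x,r=bfit([(S,Ls,s),(D,Ld,d)],[.5,-.38,.1,.1]);print(x,np.degrees(x[3]),r)
B=bframe(x[3]); print(B)
M=tool(-B[:,2],B[:,0]); print(M)
tip=x[:3]+B[:,2]*.12
print(tip,rel(tip,M),get_obs()['q'])
E
```

```text
[ 0.4955 -0.3815  0.0714  0.1009] 5.781945900105689 [[-0.4, -0.7], [0.1, -0.1], [0.5, -0.2], [-1.0, 0.1], [0.6, -1.0], [1.0, -0.0], [0.2, 0.5], [-0.2, 0.3], [0.5, 0.4], [-0.6, -0.6], [1.2, 0.6], [0.3, 0.3]]
[[ 0.8616 -0.1007 -0.4975]
 [ 0.0872  0.9949 -0.0504]
 [ 0.5     0.      0.866 ]]
[[ 0.1007  0.4975  0.8616]
 [-0.9949  0.0504  0.0872]
 [ 0.     -0.866   0.5   ]]
[ 0.4358 -0.3876  0.1753] (array([ 22.3, -23.2, -69.9]), array([-0.16  , -0.468 , -0.0689])) [-0.0484  0.464   1.4841 -0.0067  1.174  -1.4036]
```

>>> {"name": "jog_arm", "arguments": {
  "increments": [
    [[2.3, -2.4, -7.3, -0.01, -0.03, 0.03, -1], [4.7, -4.9, -14.7, -0.02, -0.07, 0.05, -1], [7, -7.3, -22, -0.03, -0.12, 0.06, -1], [9.4, -9.8, -29.4, -0.04, -0.17, 0.06, -1], [11.7, -12.2, -36.8, -0.06, -0.22, 0.06, -1], [14.1, -14.6, -44.1, -0.08, -0.27, 0.06, -1], [16.4, -17.1, -51.5, -0.1, -0.32, 0.06, -1], [18.8, -19.5, -58.8, -0.12, -0.37, 0.06, -1]]
  ]
}}

```text
time: 12.35
position: [0.4815, -0.2744, 0.3045]
tool_rot: [-0.438, 0.301, -0.516, 0.672]
ft_force: [0.0, -0.5, 0.0]
grip_width: 0.0867
```

```bash
python3 - <<'E'
from goal import *
x=np.array([.4955,-.3815,.0714]);B=bframe(.1009);M=tool(-B[:,2],B[:,0])
print(rel(x+.17*B[:,2],M),get_obs()['q'])
E
```

```text
(array([  3.5,  -3.6, -10.8]), array([-0.0706, -0.1157, -0.0859])) [-0.9514  0.2381  1.7609  0.4928  1.0027 -1.4935]
```

>>> {"name": "jog_arm", "arguments": {
  "increments": [
    [[2, -2, -6, -0.02, -0.04, -0.01, -1], [3.5, -3.6, -10.8, -0.045, -0.08, -0.04, -1], [3.5, -3.6, -10.8, -0.07, -0.115, -0.08, -1], [3.5, -3.6, -10.8, -0.0706, -0.1157, -0.0859, -1], [3.5, -3.6, -10.8, -0.0706, -0.1157, -0.0859, -1]]
  ]
}}

```text
time: 12.85
position: [0.4092, -0.391, 0.2162]
tool_rot: [-0.369, 0.338, -0.581, 0.642]
ft_force: [0.2, -0.3, 1.3]
grip_width: 0.0866
```

```bash
python3 - <<'E'
from goal import *
wpic("w13");o=get_obs();print(o['position'],o['q'],o['ft_force'])
E
```

```text
[ 0.4103 -0.3901  0.2177] [-1.2369  0.4051  1.8347  0.6753  0.894  -1.7659] [-0.0518 -0.2287  0.4631]
```

View pics/w13.png

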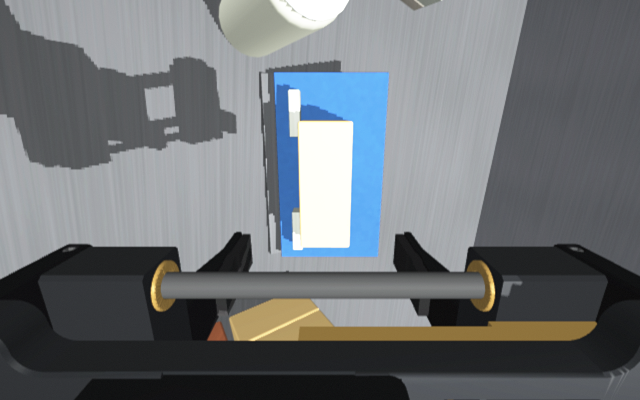

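```bash
python3 - <<'E'
from goal import *
crop("pics/w13.png","pics/w13c.png",260,100,130,165,4.5)
E
```

```text
(no output)
```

View pics/w13c.png

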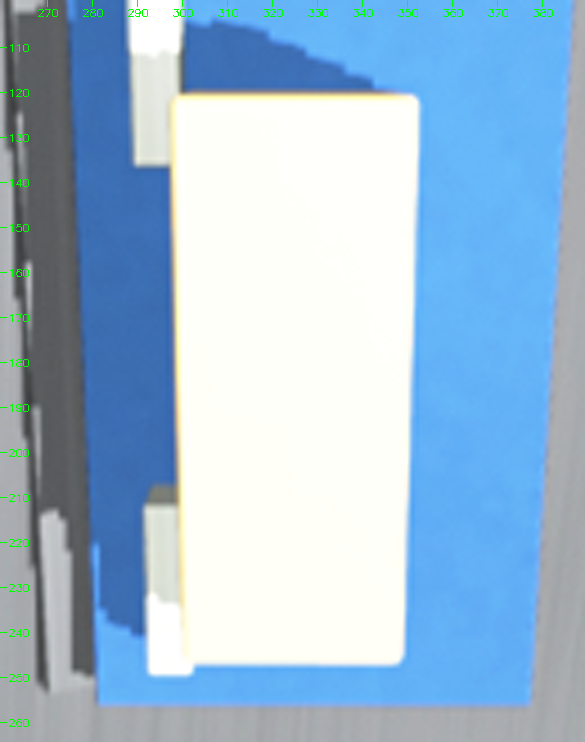

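```bash
python3 - <<'E'
from goal import *
W=dict(np.load("pics/w13.npz"))
q=sc(260,100,4.5,[(174,95),(419,95),(184,664),(404,664)])
x,r=bfit([(W,[(-1,1,1),(1,1,1),(-1,-1,1),(1,-1,1)],q)],[.4955,-.3815,.0714,.1]);print(x,np.degrees(x[3]),r)
B=bframe(x[3]);M=tool(-B[:,2],B[:,0])
g=x[:3]+B[:,2]*.006; tcp=g-B[:,2]*.0187
print(B[:,2],rel(tcp+.06*B[:,2],M),rel(tcp,M),tcp)
E
```

```text
[ 0.4956 -0.3818  0.0716  0.0925] 5.30264009221253 [[-0.4, 0.0], [0.5, 0.1], [0.1, -0.1], [-0.1, -0.0]]
[-0.4979 -0.0462  0.866 ] (array([-0.2,  0. , -0.4]), array([ 0.0617,  0.0062, -0.1051])) (array([-0.2,  0. , -0.4]), array([ 0.0916,  0.0089, -0.1571])) [ 0.5019 -0.3812  0.0606]
```

>>> {"name": "jog_arm", "arguments": {
  "increments": [
    [[-0.2, 0, -0.4, 0.03, 0.003, -0.05, -1], [-0.2, 0, -0.4, 0.0617, 0.0062, -0.105, -1], [-0.2, 0, -0.4, 0.0617, 0.0062, -0.105, -1], [-0.2, 0, -0.4, 0.077, 0.0076, -0.132, -1], [-0.2, 0, -0.4, 0.0916, 0.0089, -0.157, -1], [-0.2, 0, -0.4, 0.0916, 0.0089, -0.157, -1], [-0.2, 0, -0.4, 0.0916, 0.0089, -0.157, -1]]
  ],
  "squeeze": 40
}}

```text
time: 13.6
position: [0.5031, -0.3801, 0.0618]
tool_rot: [-0.37, 0.336, -0.583, 0.641]
ft_force: [-0.1, 0.1, 0.7]
grip_width: 0.087
```

```bash
python3 - <<'E'
from goal import *
wpic("w14");o=get_obs();print(o['position'],o['grip_width'],o['ft_force'])
B=bframe(.0925);M=tool(-B[:,2],B[:,0]);print(rel([.5019,-.3812,.0606],M), B.T@(o['position']-np.array([.4956,-.3818,.0716])))
E
```

```text
[ 0.5028 -0.3809  0.0624] 0.0869752105237078 [ 0.27   -0.2681  0.4024]
(array([ 0.1,  0.1, -0.1]), array([-0.0009, -0.0003, -0.0018])) [ 0.0016  0.0002 -0.0116]
```

View pics/w14.png

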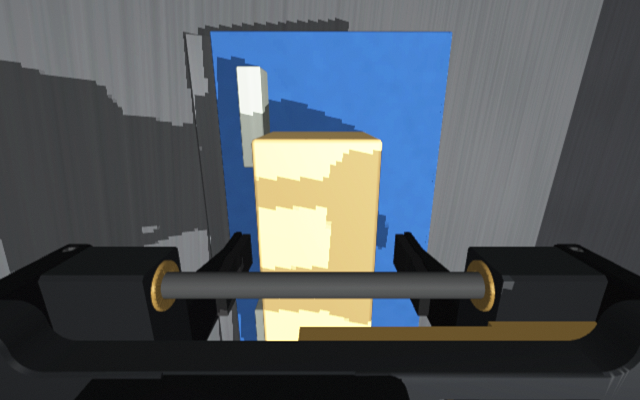

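>>> {"name": "jog_arm", "arguments": {
  "increments": [
    [[0, 0, 0, -0.001, 0, -0.001, 1], [0, 0, 0, -0.001, 0, -0.001, 1], [0, 0, 0, -0.001, 0, -0.001, 1], [0, 0, 0, -0.001, 0, -0.001, 1], [0, 0, 0, -0.001, 0, -0.001, 1], [0, 0, 0, -0.001, 0, -0.001, 1], [0, 0, 0, -0.001, 0, -0.001, 1]]
  ]
}}

```text
time: 14.35
position: [0.501, -0.3813, 0.0614]
tool_rot: [-0.37, 0.336, -0.584, 0.64]
ft_force: [-6.4, -0.8, 3.6]
grip_width: 0.0556
```

```bash
python3 - <<'E'
from goal import *
o=get_obs();print(o['position'],o['grip_width'],o['ft_force'])
B=bframe(.0925);print(B[:,2],B.T@(o['position']-np.array([.4956,-.3818,.0716])))
T=Rn.from_quat(o['tool_rot']).as_matrix();print((B.T@T))
E
```

```text
[ 0.501  -0.3813  0.0614] 0.05562680694331567 [-6.3655 -0.7744  3.6419]
[-0.4979 -0.0462  0.866 ] [-0.0004 -0.     -0.0116]
[[ 0.002   0.0004  1.    ]
 [-1.     -0.0023  0.002 ]
 [ 0.0023 -1.      0.0004]]
```

```bash
python3 - <<'E'
from goal import *
a=np.radians(-12.3);M=tool([0,0,-1],[np.cos(a),np.sin(a),0])
print(rel([.595,.031,.19],M))
E
```

```text
(array([  2. ,  30.1, -17.3]), array([0.094 , 0.4123, 0.1286]))
```

>>> {"name": "jog_arm", "arguments": {
  "increments": [
    [[0, 0, 0, -0.015, -0.0015, 0.026, 1], [0, 0, 0, -0.03, -0.003, 0.052, 1], [0, 0, 0, -0.03, -0.003, 0.1, 1], [0, 0, 0, -0.03, -0.003, 0.14, 1], [0, 0, 0, -0.03, -0.003, 0.18, 1], [0, 0, 0, -0.03, -0.003, 0.18, 1]]
  ]
}}

```text
time: 14.95
position: [0.4725, -0.3866, 0.2464]
tool_rot: [-0.372, 0.331, -0.586, 0.639]
ft_force: [0.4, -1.0, -4.6]
grip_width: 0.0558
```

```bash
python3 - <<'E'
from goal import *
o=get_obs();print(o['position'],o['grip_width'],o['ft_force'],o['q'])
a=np.radians(-12.3);M=tool([0,0,-1],[np.cos(a),np.sin(a),0])
print(rel([.595,.031,.19],M))
wpic("w15")
E
```

```text
[ 0.4725 -0.3866  0.2464] 0.05575806523865523 [ 0.4265 -1.0045 -4.5642] [-1.1143  0.3977  1.7378  0.6392  0.8996 -1.5902]
(array([  2.5,  30.3, -17.4]), array([ 0.1225,  0.4176, -0.0564]))
```

View pics/w15.png

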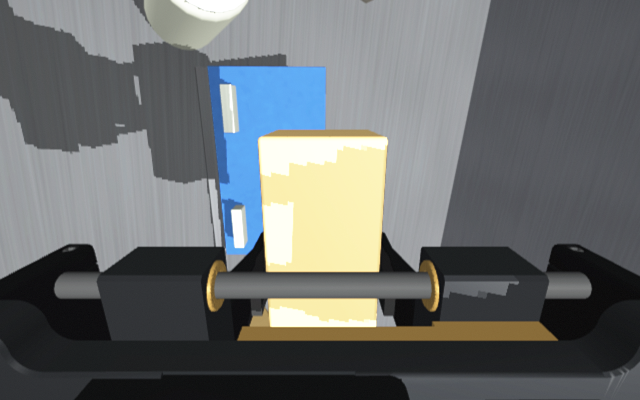

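>>> {"name": "jog_arm", "arguments": {
  "increments": [
    [[0.3, 3.5, -2, 0.03, 0.04, 0.02, 1], [0.6, 7.5, -4.3, 0.05, 0.08, 0.02, 1], [0.9, 11, -6.5, 0.07, 0.125, 0.02, 1], [1.2, 15, -8.7, 0.085, 0.17, 0.02, 1], [1.5, 19, -11, 0.095, 0.215, 0.01, 1], [1.9, 23, -13.2, 0.105, 0.26, 0, 1], [2.2, 26.5, -15.3, 0.11, 0.305, -0.01, 1], [2.5, 30.3, -17.4, 0.115, 0.35, -0.01, 1]]
  ]
}}

```text
time: 15.8
position: [0.583, -0.0314, 0.2279]
tool_rot: [-0.446, 0.557, -0.545, 0.44]
ft_force: [0.7, 0.2, -4.9]
grip_width: 0.0557
```

```bash
python3 - <<'E'
from goal import *
o=get_obs();print(o['position'],o['grip_width'],o['ft_force'])
a=np.radians(-12.3);M=tool([0,0,-1],[np.cos(a),np.sin(a),0])
print(rel([.595,.031,.17],M))
E
```

```text
[ 0.583  -0.0314  0.2279] 0.05571718338068502 [ 0.7108  0.1726 -4.8792]
(array([-0.5, -0.9,  0.1]), array([ 0.012 ,  0.0624, -0.0579]))
```

>>> {"name": "jog_arm", "arguments": {
  "increments": [
    [[-0.5, -0.9, 0.1, 0.009, 0.03, -0.02, 1], [-0.5, -0.9, 0.1, 0.009, 0.0484, -0.05, 1], [-0.5, -0.9, 0.1, 0.009, 0.0484, -0.085, 1], [-0.5, -0.9, 0.1, 0.009, 0.0484, -0.098, 1], [-0.5, -0.9, 0.1, 0.009, 0.0484, -0.098, 1], [-0.5, -0.9, 0.1, 0.009, 0.0484, -0.098, 1]]
  ]
}}

```text
time: 16.4
position: [0.5921, 0.0165, 0.1294]
tool_rot: [-0.444, 0.551, -0.551, 0.443]
ft_force: [1.0, 0.1, -4.3]
grip_width: 0.0557
```

```bash
python3 - <<'E'
from goal import *
wpic("w16");o=get_obs();print(o['position'],o['ft_force'])
crop("pics/w16.png","pics/w16c.png",230,0,190,180,4)
E
```

```text
[0.593  0.0162 0.1306] [ 0.6985 -0.0013 -4.9976]
```

View pics/w16.png

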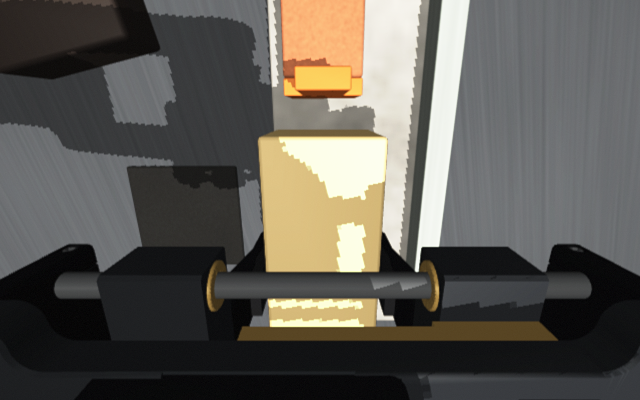

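View pics/w16c.png

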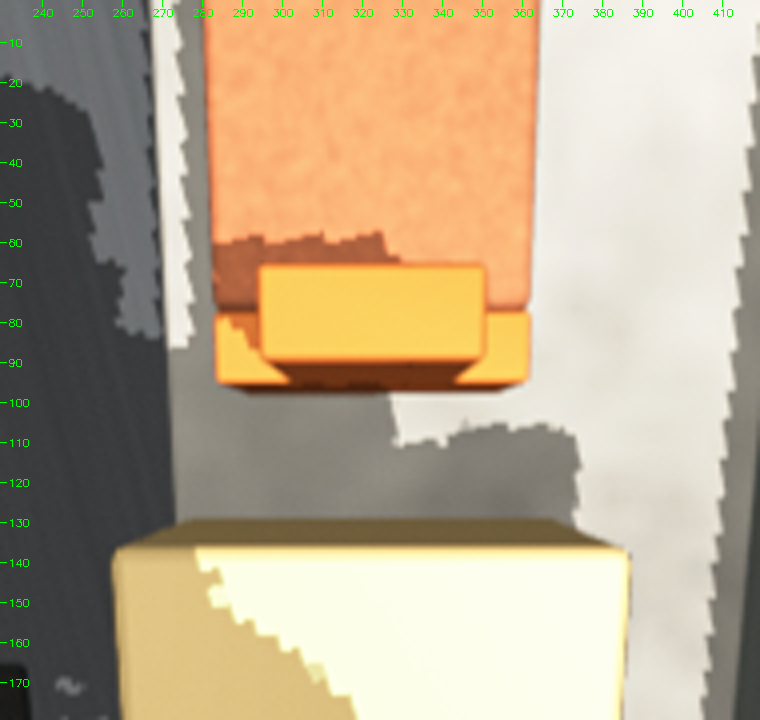

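```bash
python3 - <<'E'
from goal import *
W=dict(np.load("pics/w16.npz"));o=get_obs()
def pl(p,z): return onplane(W,sc(230,0,4,p),z)
s=pl([(216,383),(530,383),(216,312),(530,311)],.07); r=pl([(206,0),(540,0),(214,300),(528,300)],.07)
zt=o['position'][2]-.0134
b=pl([(116,549),(629,549)],zt+.05); bb=pl([(186,519),(556,519)],zt)
a=lambda p,q:np.degrees(np.arctan2(*(q-p)[[1,0]]))
print("spacer",s[:,:2].tolist(),"yaw",a(s[0],s[1]),"w",np.linalg.norm(s[1]-s[0]))
print("red sides yaw",a(r[2],r[0])-90,a(r[3],r[1])-90,"w",np.linalg.norm(r[1,:2]-r[0,:2]),np.linalg.norm(r[3]-r[2]))
print("brick end",b[:,:2].tolist(),a(b[0],b[1]),np.linalg.norm(b[1]-b[0]),"bot",bb[:,:2].tolist(),a(bb[0],bb[1]),np.linalg.norm(bb[1]-bb[0]))
T=Rn.from_quat(o['tool_rot']).as_matrix();print("toolz yaw",np.degrees(np.arctan2(T[1,2],T[0,2])),T[2])
th=np.radians(-12.2);Ri=np.array([[np.cos(th),np.sin(th)],[-np.sin(th),np.cos(th)]])
sm=(s[0]+s[1])[:2]/2;bm=(b[0]+b[1])[:2]/2;bbm=(bb[0]+bb[1])[:2]/2; rm=(r[2]+r[3])[:2]/2
print("brick top end -> spacer face (row)",Ri@(sm-bm),Ri@(sm-bbm),"red mid rel spacer",Ri@(rm-sm))
print("E",(s[2]+s[3])[:2]/2)
E
```

```text
spacer [[0.5842431617924764, 0.1107950114281626], [0.6390971219259934, 0.09876531163998617], [0.587210123046109, 0.12219911728396787], [0.6411936266783442, 0.11052287916691361]] yaw -12.36938299062849 w 0.056157551756848625
red sides yaw -12.959891806839451 -12.615876321832019 w 0.05481238333614484 0.05508582127935847
brick end [[0.5809117770405268, 0.08993590584129421], [0.6333704554559304, 0.07844193749580157]] -12.358507003749327 0.053703112101794646 bot [[0.5806292079329758, 0.09014964486079086], [0.6332201045137046, 0.07862475378936196]] -12.360537282828531 0.053838884808038265
toolz yaw -12.358585880054386 [ 0.0003 -1.      0.0014]
brick top end -> spacer face (row) [0.0001 0.0211] [0.0003 0.0209] red mid rel spacer [-0.0003  0.0137]
E [0.6142 0.1164]
```

>>> {"name": "jog_arm", "arguments": {
  "increments": [
    [[0, 0, 0.1, 0.0021, 0.0098, -0.02, 1], [0, 0, 0.1, 0.0021, 0.0098, -0.05, 1], [0, 0, 0.1, 0.0021, 0.0098, -0.075, 1], [0, 0, 0.1, 0.0021, 0.0098, -0.09, 1], [0, 0, 0.1, 0.0036, 0.0166, -0.094, 1], [0, 0, 0.1, 0.0036, 0.0166, -0.094, 1], [0, 0, 0.1, 0.0036, 0.0166, -0.094, 1]]
  ]
}}

```text
time: 17.15
position: [0.598, 0.0329, 0.038]
tool_rot: [0.443, -0.549, 0.552, -0.445]
ft_force: [0.3, 1.8, -5.2]
grip_width: 0.0554
```

```bash
python3 - <<'E'
from goal import *
wpic("w17");o=get_obs();print(o['position'],o['ft_force'])
d=np.array([.6117,.1048])-o['position'][:2];print("gap",d@[.2113,.9774]-.07,"x",d@[.9774,-.2113])
crop("pics/w17.png","pics/w17c.png",230,40,190,150,4)
E
```

```text
[0.5979 0.0328 0.038 ] [-1.2986  0.0105 -4.6392]
gap 0.003294026608165676 x -0.0017183136094095597
```

View pics/w17c.png

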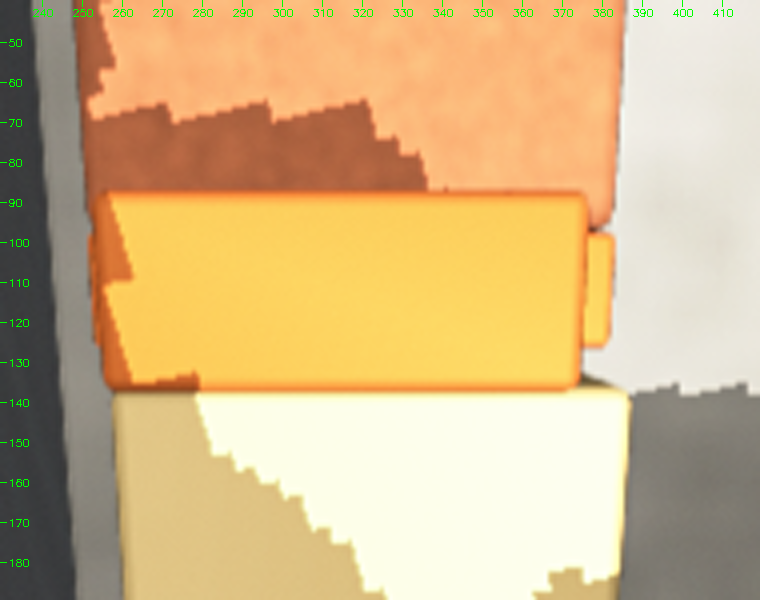

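>>> {"name": "jog_arm", "arguments": {
  "increments": [
    [[0, 0, 0, -0.0017, 0.0004, -0.002, 1], [0, 0, 0, -0.0017, 0.0004, -0.0035, 1], [0, 0, 0, -0.0015, 0.0014, -0.0038, 1], [0, 0, 0, -0.0013, 0.0024, -0.0038, 1], [0, 0, 0, -0.0013, 0.0024, -0.0038, 1]]
  ]
}}

```text
time: 17.7
position: [0.5967, 0.0353, 0.0343]
tool_rot: [0.443, -0.549, 0.552, -0.445]
ft_force: [-0.4, -0.4, -4.4]
grip_width: 0.0555
```

```bash
python3 - <<'E'
from goal import *
wpic("w18");o=get_obs();print(o['position'],o['ft_force'])
d=np.array([.6117,.1048])-o['position'][:2];print("gap",d@[.2113,.9774]-.07,"x",d@[.9774,-.2113])
crop("pics/w18.png","pics/w18c.png",230,40,190,150,4)
T=Rn.from_quat(o['tool_rot']).as_matrix();print("toolz yaw",np.degrees(np.arctan2(T[1,2],T[0,2])),T[2])
E
```

```text
[0.5966 0.0353 0.0343] [-1.1968  0.0862 -4.7979]
gap 0.0011018678627512102 x 4.473970445435117e-05
toolz yaw -12.234660245848909 [ 0.     -1.      0.0046]
```

View pics/w18c.png

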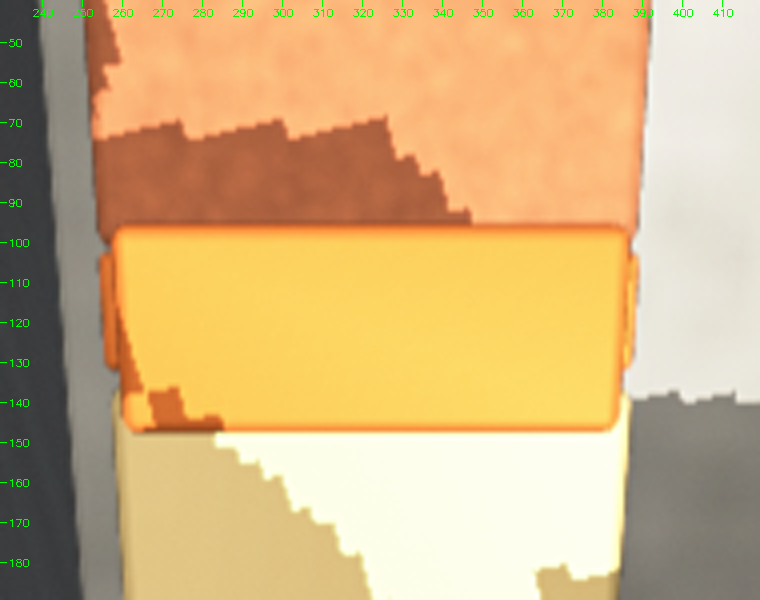

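>>> {"name": "jog_arm", "arguments": {
  "increments": [
    [[0, 0, 0, 0, 0.0008, 0, 1], [0, 0, 0, 0.0002, 0.0016, 0, 1], [0, 0, 0, 0.0002, 0.0016, 0, 1]]
  ]
}}

```text
time: 18.05
position: [0.5968, 0.0368, 0.0342]
tool_rot: [0.443, -0.549, 0.552, -0.445]
ft_force: [0.5, -0.8, -5.4]
grip_width: 0.0559
```

>>> {"name": "jog_arm", "arguments": {
  "increments": [
    [[0, 0, 0, 0.0001, 0.0006, 0, 1], [0, 0, 0, 0.0002, 0.0012, 0, 1], [0, 0, 0, 0.0002, 0.0012, 0, 1]]
  ]
}}

```text
time: 18.35
position: [0.5969, 0.0369, 0.0344]
tool_rot: [0.444, -0.549, 0.552, -0.445]
ft_force: [-1.7, -4.3, -3.6]
grip_width: 0.0557
```

>>> {"name": "jog_arm", "arguments": {
  "increments": [
    [[0, 0, 0, -0.0001, -0.0005, 0, 1], [0, 0, 0, -0.0001, -0.0005, -0.0008, 1], [0, 0, 0, -0.0001, -0.0005, -0.0014, 1], [0, 0, 0, -0.0001, -0.0005, -0.0014, 1]]
  ]
}}

```text
time: 18.75
position: [0.5969, 0.0364, 0.0341]
tool_rot: [0.444, -0.548, 0.552, -0.445]
ft_force: [-2.5, -2.1, 5.6]
grip_width: 0.0559
```

>>> {"name": "jog_arm", "arguments": {
  "increments": [
    [[0, 0, 0, 0, 0, 0.0002, 0], [0, 0, 0, 0, 0, 0.0003, -0.7], [0, 0, 0, 0, 0, 0.0003, -0.7], [0, 0, 0, 0, 0, 0.0003, -0.7], [0, 0, 0, 0, 0, 0.0003, -0.7], [0, 0, 0, 0, 0, 0.0003, -0.7]]
  ]
}}

```text
time: 19.35
position: [0.5971, 0.0364, 0.0344]
tool_rot: [0.443, -0.548, 0.552, -0.445]
ft_force: [-0.8, -0.5, -0.2]
grip_width: 0.0737
```

```bash
python3 - <<'E'
from goal import *
wpic("w19");o=get_obs();print(o['position'],o['ft_force'],o['grip_width'])
E
```

```text
[0.597  0.0364 0.0344] [ 0.1275 -0.0582  0.633 ] 0.07383389443978147
```

View pics/w19.png

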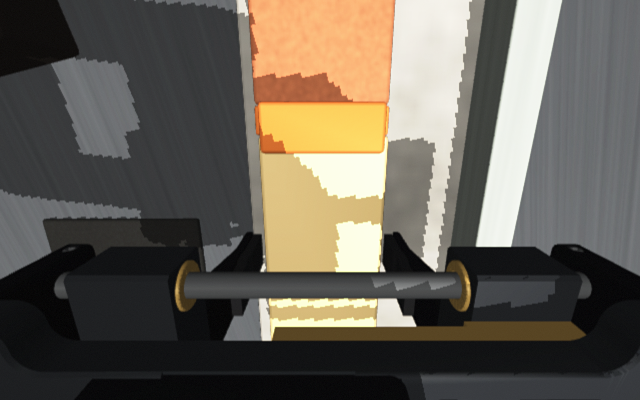

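>>> {"name": "jog_arm", "arguments": {
  "increments": [
    [[0, 0, 0, 0, 0, 0.02, -0.7], [0, 0, 0, 0, 0, 0.06, -0.7], [0, 0, 0, 0, 0, 0.11, -0.7], [0, 0, 0, 0, 0, 0.16, -0.7], [0, 0, 8.2, 0.01, 0.015, 0.2, -0.2], [0, 0, 16.4, 0.02, 0.03, 0.225, -0.2], [0, 0, 24.6, 0.03, 0.045, 0.235, -0.2], [0, 0, 32.8, 0.04, 0.06, 0.235, -0.2]]
  ]
}}

```text
time: 20.2
position: [0.6386, 0.097, 0.2725]
tool_rot: [-0.58, 0.398, -0.404, 0.585]
ft_force: [-0.2, 0.8, 0.0]
grip_width: 0.0545
```

```bash
python3 - <<'E'
from goal import *
o=get_obs();print(o['position'],o['q'])
a=np.radians(77.7);M=tool([0,0,-1],[np.cos(a),np.sin(a),0]);print(rel([.65,.105,.27],M))
E
```

```text
[0.6386 0.097  0.2725] [-0.0221  0.5038  1.3278  0.0002  1.2989 -0.3876]
(array([-0.3,  0.6, 56.8]), array([ 0.0114,  0.008 , -0.0025]))
```

>>> {"name": "jog_arm", "arguments": {
  "increments": [
    [[0, 0.1, 8.2, 0.002, 0.001, 0, -0.2], [0, 0.2, 16.4, 0.004, 0.002, 0, -0.2], [-0.1, 0.3, 24.6, 0.006, 0.004, 0, -0.2], [-0.2, 0.4, 32.8, 0.008, 0.006, 0, -0.2], [-0.2, 0.5, 41, 0.0114, 0.008, -0.002, -0.2], [-0.3, 0.6, 49.2, 0.0114, 0.008, -0.002, -0.2], [-0.3, 0.6, 56.8, 0.0114, 0.008, -0.002, -0.2], [-0.3, 0.6, 56.8, 0.0114, 0.008, -0.002, -0.2]]
  ]
}}

```text
time: 21.0
position: [0.6497, 0.1049, 0.2702]
tool_rot: [0.703, -0.076, 0.075, -0.703]
ft_force: [-0.4, 0.5, 0.7]
grip_width: 0.0521
```

```bash
python3 - <<'E'
from goal import *
wpic("w20");o=get_obs();print(o['position'],o['q'])
crop("pics/w20.png","pics/w20c.png",150,95,250,130,3.2)
E
```

```text
[0.6498 0.105  0.2703] [-0.0093  0.5292  1.2875  0.0001  1.3256 -1.3634]
```

View pics/w20c.png

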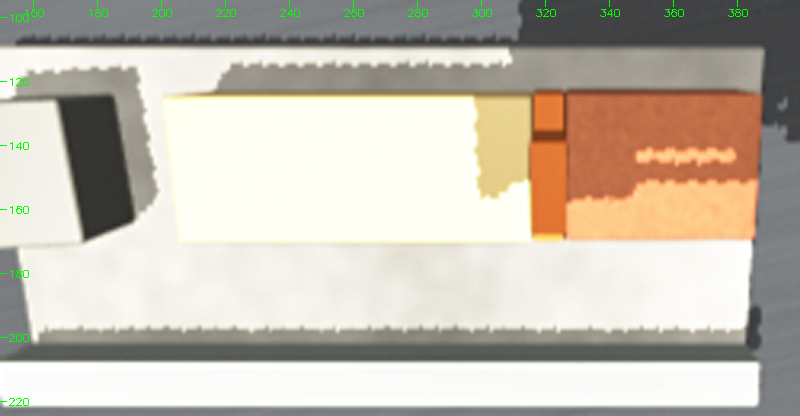

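```bash
python3 - <<'E'
from goal import *
W=dict(np.load("pics/w20.npz"))
p=onplane(W,sc(150,95,3.2,[(531,142),(566,142),(532,239),(564,239)]),.126);print(p,p.mean(0))
q=onplane(W,sc(150,95,3.2,[(532,95),(566,95)]),.07);print(q)
n=p.mean(0)[:2]; a=np.radians(77.7);M=tool([0,0,-1],[np.cos(a),np.sin(a),0]);print(rel([n[0],n[1],.0885],M))
print(get_obs()['tool_rot'])
E
```

```text
[[0.5965 0.1087 0.126 ]
 [0.5989 0.1197 0.126 ]
 [0.6275 0.1021 0.126 ]
 [0.6297 0.1124 0.126 ]] [0.6132 0.1107 0.126 ]
[[0.5842 0.1105 0.07  ]
 [0.5869 0.123  0.07  ]]
(array([-0. , -0. ,  0.1]), array([-0.0366,  0.0057, -0.1818]))
[-0.703   0.0767 -0.0762  0.703 ]
```

>>> {"name": "jog_arm", "arguments": {
  "increments": [
    [[0, 0, 0, -0.0366, 0.0057, -0.01, -0.2], [0, 0, 0, -0.0366, 0.0057, -0.06, 0.3], [0, 0, 0, -0.0366, 0.0057, -0.11, 0.3], [0, 0, 0, -0.0366, 0.0057, -0.15, 0.3], [0, 0, 0, -0.0366, 0.0057, -0.175, 0.3], [0, 0, 0, -0.0366, 0.0057, -0.181, 0.3], [0, 0, 0, -0.0366, 0.0057, -0.181, 0.3]]
  ],
  "squeeze": 25
}}

```text
time: 21.75
position: [0.6128, 0.1106, 0.0886]
tool_rot: [0.703, -0.078, 0.076, -0.703]
ft_force: [-0.3, 0.6, 0.9]
grip_width: 0.0309
```

```bash
python3 - <<'E'
from goal import *
wpic("w21");o=get_obs();print(o['position'],o['ft_force'],o['grip_width'])
d=np.array([.6132,.1107])-o['position'][:2];print("row dx,dy",d@[.9774,-.2113],d@[.2113,.9774])
crop("pics/w21.png","pics/w21c.png",230,160,190,160,4)
E
```

```text
[0.6139 0.1107 0.09  ] [-0.5325  0.1562  0.0517] 0.030994735234260072
row dx,dy -0.0007300017335106648 -0.0001270910977057509
```

View pics/w21c.png

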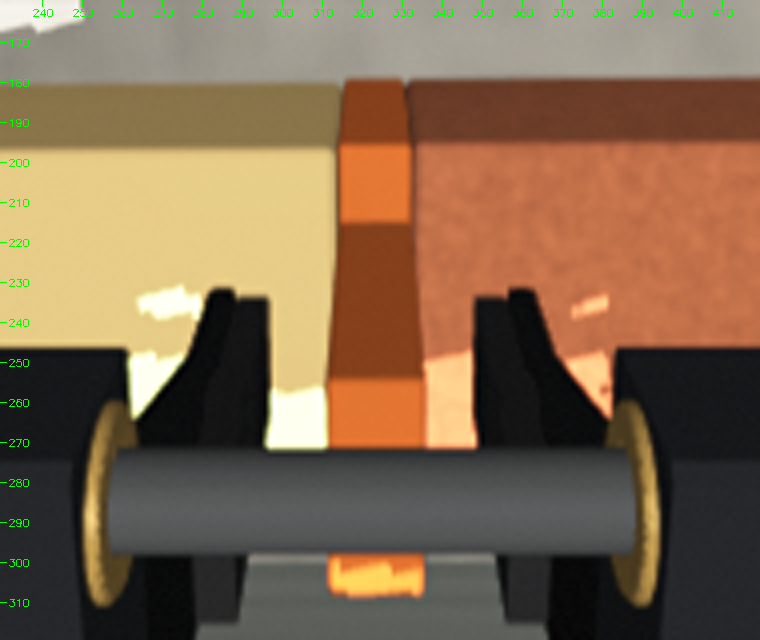

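>>> {"name": "jog_arm", "arguments": {
  "increments": [
    [[0, 0, 0, 0, 0.0004, 0, 0.6], [0, 0, 0, 0, 0.0004, 0, 0.8], [0, 0, 0, 0, 0.0004, 0, 1], [0, 0, 0, 0, 0.0004, 0, 1], [0, 0, 0, 0, 0.0004, 0, 1], [0, 0, 0, 0, 0.0004, 0, 1]]
  ]
}}

```text
time: 22.4
position: [0.6147, 0.1108, 0.0913]
tool_rot: [0.703, -0.076, 0.078, -0.703]
ft_force: [-0.0, -1.1, 6.1]
grip_width: 0.0117
```

>>> {"name": "jog_arm", "arguments": {
  "increments": [
    [[0, 0, 0, 0, 0, 0.004, 1], [0, 0, 0, 0, 0, 0.012, 1], [0, 0, 0, 0, 0, 0.024, 1], [0, 0, 0, 0, 0, 0.04, 1], [0, 0, 0, 0, 0, 0.056, 1], [0, 0, 0, 0, 0, 0.075, 1], [0, 0, 0, 0, 0, 0.11, 1], [0, 0, 0, 0, 0, 0.15, 1]]
  ]
}}

```text
time: 23.2
position: [0.6134, 0.1108, 0.2418]
tool_rot: [0.703, -0.077, 0.077, -0.703]
ft_force: [0.3, 0.6, -1.7]
grip_width: 0.0117
```

```bash
python3 - <<'E'
from goal import *
wpic("w22");o=get_obs();print(o['position'],o['ft_force'],o['grip_width'])
crop("pics/w22.png","pics/w22c.png",150,95,250,130,3.2)
E
```

```text
[0.6181 0.111  0.2505] [ 1.5603 -0.4436  2.5605] 0.011938471832387788
```

View pics/w22.png

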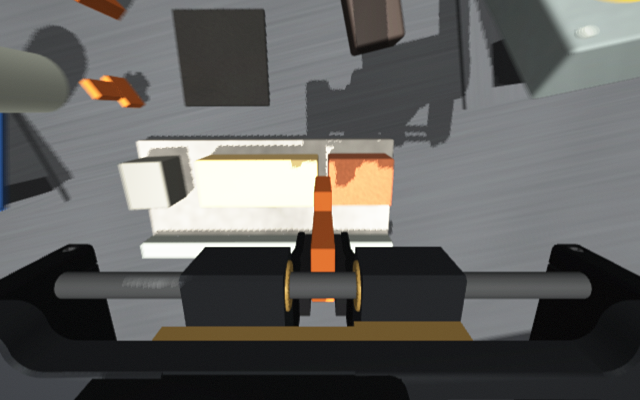

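>>> {"name": "jog_arm", "arguments": {
  "increments": [
    [[0, 0, 0, -0.03, -0.015, 0.0, 1], [0, 0, 0, -0.07, -0.035, 0.0, 1], [0, 0, 0, -0.11, -0.06, 0.0, 1], [0, 0, 0, -0.15, -0.082, -0.02, 1], [0, 0, 0, -0.169, -0.0915, -0.06, 1], [0, 0, 0, -0.169, -0.0915, -0.105, 1], [0, 0, 0, -0.169, -0.0915, -0.145, 1], [0, 0, 0, -0.169, -0.0915, -0.15, 1]]
  ]
}}

```text
time: 24.05
position: [0.4463, 0.0199, 0.0978]
tool_rot: [-0.702, 0.075, -0.079, 0.704]
ft_force: [-0.9, 0.1, -2.3]
grip_width: 0.0119
```

```bash
python3 - <<'E'
from goal import *
wpic("w23");o=get_obs();print(o['position'],o['ft_force'],o['grip_width'],np.abs(o['joint_velocities']).max())
T=Rn.from_quat(o['tool_rot']).as_matrix();print(T)
E
```

```text
[0.4475 0.0198 0.0989] [-0.5489  0.2076 -2.5915] 0.01128759983359241 0.06300467832776703
[[ 0.9763  0.0092  0.216 ]
 [-0.216   0.0008  0.9764]
 [ 0.0088 -1.      0.0028]]
```

View pics/w23.png

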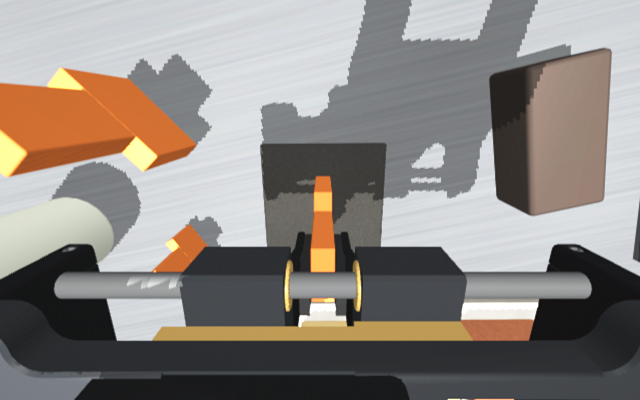

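>>> {"name": "jog_arm", "arguments": {
  "increments": [
    [[0, 0, 0, 0.001, 0, -0.01, 1], [0, 0, 0, 0.001, 0, -0.018, 1], [0, 0, 0, 0.001, 0, -0.0215, 1], [0, 0, 0, 0.001, 0, -0.023, 1], [0, 0, 0, 0.001, 0, -0.023, 1]]
  ]
}}

```text
time: 24.6
position: [0.4488, 0.0198, 0.0762]
tool_rot: [-0.702, 0.073, -0.08, 0.704]
ft_force: [0.2, -0.6, -2.2]
grip_width: 0.0122
```

>>> {"name": "jog_arm", "arguments": {
  "increments": [
    [[0, 0, 0, 0, 0, -0.001, 1], [0, 0, 0, 0, 0, -0.002, 1], [0, 0, 0, 0, 0, -0.002, 1]]
  ]
}}

```text
time: 24.9
position: [0.45, 0.0196, 0.0753]
tool_rot: [-0.702, 0.072, -0.081, 0.703]
ft_force: [0.6, 1.3, 5.4]
grip_width: 0.0116
```

>>> {"name": "jog_arm", "arguments": {
  "increments": [
    [[0, 0, 0, 0, 0, 0.0003, 0.7], [0, 0, 0, 0, 0, 0.0003, 0.4], [0, 0, 0, 0, 0, 0.0003, 0.2], [0, 0, 0, 0, 0, 0.0003, 0.2], [0, 0, 0, 0, 0, 0.02, 0.2], [0, 0, 0, 0, 0, 0.06, 0.2], [0, 0, 0, 0, 0, 0.11, 0.2], [0, 0, 0, 0, 0, 0.16, 0.2]]
  ]
}}

```text
time: 25.7
position: [0.4491, 0.0198, 0.2365]
tool_rot: [-0.702, 0.073, -0.081, 0.704]
ft_force: [1.4, -1.1, -1.1]
grip_width: 0.0344
```

```bash
python3 - <<'E'
from goal import *
o=get_obs();print(o['position'],o['ft_force'],o['grip_width'])
wpic("w24")
print(rel([.55,.03,.33],Rn.from_quat(o['tool_rot']).as_matrix()))
E
```

```text
[0.4491 0.0198 0.2365] [ 1.3584 -1.0818 -1.0575] 0.03436526950549515
(array([ 0.2,  0.9, -0. ]), array([0.0957, 0.011 , 0.0858]))
```

View pics/w24.png

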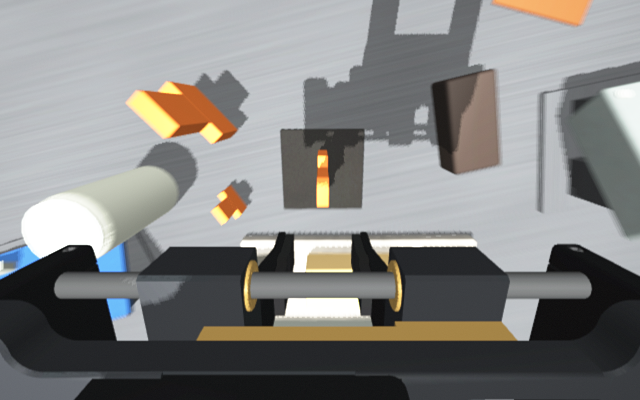

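>>> {"name": "jog_arm", "arguments": {
  "increments": [
    [[0, 0, 0, 0.03, 0.005, 0.03, 0.2], [0, 0, 0, 0.07, 0.01, 0.06, 0.2], [0, 0, 0, 0.11, 0.015, 0.09, 0.2], [0, 0, 0, 0.15, 0.02, 0.09, 0.2], [0, 0, 0, 0.16, 0.02, 0.09, 0.2], [0, 0, 0, 0.16, 0.02, 0.09, 0.2]]
  ]
}}

```text
time: 26.35
position: [0.6147, 0.039, 0.3328]
tool_rot: [0.703, -0.068, 0.085, -0.703]
ft_force: [0.3, -0.2, -0.4]
grip_width: 0.0349
```

```bash
python3 - <<'E'
from goal import *
o=get_obs();print(o['position'],o['ft_force'],o['time'])
wpic("w25")
for n in ["scene","side"]: cv2.imwrite(f"pics/{n}25.png",camera(n)[:,:,::-1])
crop("pics/w25.png","pics/w25c.png",150,80,250,150,3.2)
E
```

```text
[0.6147 0.039  0.3328] [ 0.2727 -0.2214 -0.3665] 26.35
```

View pics/w25c.png

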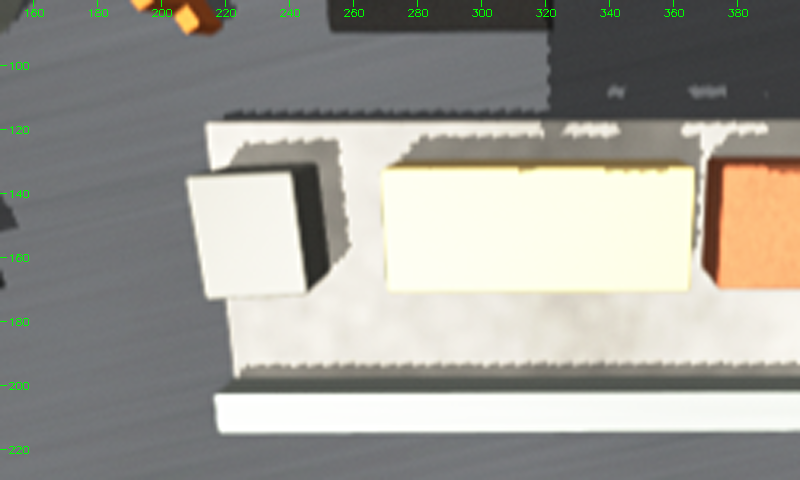

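View pics/scene25.png

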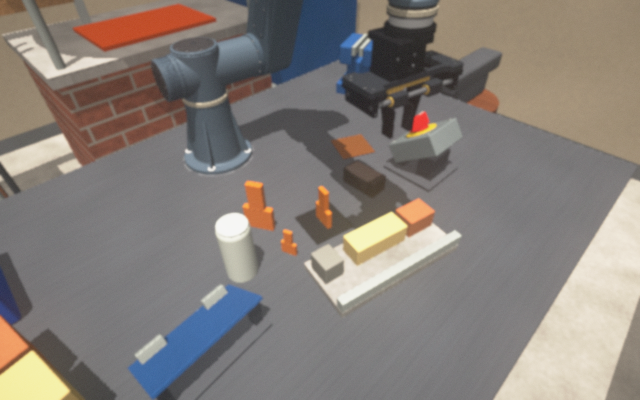

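View pics/side25.png

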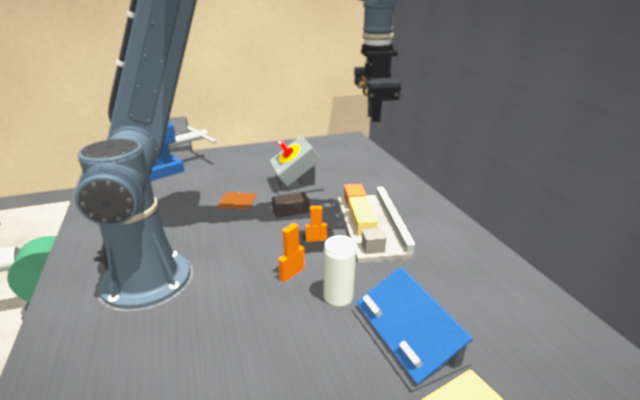

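```bash
python3 - <<'E'
from goal import *
W=dict(np.load("pics/w25.npz"))
p=onplane(W,sc(150,80,3.2,[(382,166),(694,167),(387,291),(689,291),(720,165),(720,287)]),.07)[:,:2]
th=np.radians(-12.3);Ri=np.array([[np.cos(th),np.sin(th)],[-np.sin(th),np.cos(th)]])
print((p-[.6137,.1168])@Ri.T)
print(get_obs()['joint_velocities'])
E
```

```text
[[-0.0287 -0.1512]
 [-0.028  -0.0133]
 [ 0.0275 -0.1522]
 [ 0.0279 -0.0131]
 [-0.0288 -0.0018]
 [ 0.0261  0.0011]]
[-0.0012 -0.0125  0.0001 -0.0005 -0.0026  0.0005]
```

Measured in the row frame, the brick spans x ±28 mm. Its end is 13 mm from the fixed brick, which is the 12 mm spacer plus about 1 mm. Everything checks out, so I am handing in.

```bash
python3 -c "
from rig import *
print(hand_in())"
```

```text
the job is handed in; nothing more can be done
None
```

The job is done and handed in at about 26.5 s of the 72 s allowed.

- **Isolator:** I turned it off first. After release, the camera fit put the bar at 89.9° of its 90° swing, so it is at the off stop to within about a degree. My first grip closed on the round hub under the bar; I backed out 6 mm and re-gripped the bar.
- **Spacer and brick:** The middle-sized orange spacer, the one on the black mat, went against the fixed brick with a light touch of about 5 N. I laid the buff brick flat and in line, touched it to the spacer at about 4 N, then eased it back about half a millimetre. The spacer was then lifted straight out.
- **Final checks:** In the last wrist picture the brick is centred across the row to within 1 mm and square to the row. Its end is 13 mm from the fixed brick, which is the 12 mm spacer plus about 1 mm. The spacer stands upright on the black mat. The end piece, tub, old brick and look-alikes appear where they were.
- **Disagreements:** Camera and arm positions disagreed by 1 to 2 mm at several points, and I corrected for this at each placement. No check failed.

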